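Burnish the violin's inlaid seam and hang up the cauls

ROBOT

A 6-joint arm with a two-finger parallel gripper is mounted at the origin on the work surface. World frame = base frame: x ahead of the robot, y to its left, z up, the work surface at z = 0. Lengths are in m, angles in rad, forces in N, time in s.
With the tool pointing down it reaches from about 0.375 to 0.975 m from the base axis. Payload 3.8 kg.
Tool frame: the origin (TCP) lies at the very end of the fingers, on their centre line; the grasp point (between the pads) lies 19 mm behind it (manip.hold_point_z is the distance from the TCP to the grasp point, in m); z points along the fingers, y is the line along which they close (so a half turn about z gives the same grasp; the last joint's range is limited). The gripper opens to 85 mm and grips with 20 to 120 N. Pads are 22 mm wide; open, the fingers measure 114 mm over their backs; the gripper's body (76 mm by 85 mm) begins 54 mm behind the grasp point. The pads swing forward as they close: fully open they stand 13 mm farther back than shut.
Start: joints at [-0.037, 0.264, 1.604, -0, 1.274, -0.037], TCP at [0.675, -0, 0.231] pointing down, gripper open.
Joint ranges: [-2.63, 2.63], [-0.94, 2.18], [0.31, 2.57], [-1.31, 4.45], [0, 2.66], [-2.55, 2.55]. Speed limits (rad/s): [2.57, 2.57, 3.14, 3.14, 3.14, 3.14].

INTERFACE

Orientations are given as a 3x3 rotation matrix whose columns are the frame's x, y, z axes.
In Python, from station import manip gives the robot as it stands.
- The arm moves only by the tool step_arm, never from a script. Its argument "targets" is a list of rows, each a list of 7 numbers: the shift along the tool's x, y, z in units of 0.1 m (1.0 is 0.1 m), then the turn, a rotation vector about the tool's x, y, z in units of pi/2 rad (1.0 is pi/2 rad), then the opening, from 0 (shut) to 1 (fully open). In form: [[x, y, z, rx, ry, rz, gripper], ...]. A call has exactly 8 rows; each row is the pose to reach, as a shift and turn from the pose commanded when the call began, along the tool's axes at that moment; what a row does not reach only later rows make up. A row lasts 1/12 s, in which the tool goes at most 41.7 mm and 7.16 degrees, less where a joint would pass 70% of its speed; a pose out of reach is approached as far as the arm can. A call with a number of a shift or a turn outside -1 to 1 is refused whole. A call with a gripper value outside its range is refused whole. The fingers move at their own pace and stop on an object; the grip force is fixed at half the most. Time passes only in rows, so rows that repeat a pose let the fingers close, or fill a call up. It gives the time, the measured TCP pose, the force, the opening and the grip force at its end, in the units of the state.
- manip.read_state(): the state, without advancing time (a new reading comes with each control period).
- manip.grab_frame(name): name is "scene" or "side" or "wrist"; returns (picture, depth): 480x640x3 uint8, red, green, blue; 480x640 float32, m along the optical axis (not along the pixel's ray), 0 where there is no reading.
- manip.calibration(name): a dict with "intrinsics" (3x3 intrinsics, pixels), "pose" (4x4, takes a point from camera to world coordinates). Camera axes: x right, y down, z forward; pixel columns grow to the right and rows downward; lengths in m; the calibration is good to about 2 mm. A picture is of the moment at which its call begins: read the wrist's pose just before it. calibration takes no time and is no camera call; for the wrist camera it gives the pose at the moment of the call.
- manip.hand_in(): hands the job in; it is judged then, once.
Trained networks look in the newest picture that a camera, given by its name, has taken for a name from the list of things; names that differ only in an ending like _2 or _b are one class to them, and where a whole thing is asked for, a point or a joint stands for the part that bears it (a point fixed in the world has none). Each returns a list of dicts, best first, with "score" (0 to 1); they miss things now and then, are a little off and sometimes report something else, mostly with a low value. They report only what shows in the picture. A call takes as long as a camera call. They do not tell look-alikes from the thing itself.
- manip.regions_of(camera, name): "mask" (480x640 bool, what is visible of it).
- manip.pinpoint(camera, name): "position" ([x, y, z] in m, in world coordinates, good to about 4 mm: a listed point, or the origin of a listed thing).
The state is a dict: "time_s": time; "qpos": joint angles; "joint_vel": joint speeds; "effort": joint torques, N m; "eef_pos": TCP position; "ee_rot": TCP orientation; "force": force on the tool from outside, world axes, zero at the start; "wrist_torque": the same for the moment, N m; "gripper_width": finger opening in m; "gripper_force": force on a finger pad.
Only numpy, scipy, OpenCV 4.12 (cv2) and the standard library are available. Lean on these libraries where they do the work, as an engineer would, in place of code of your own. Each camera call takes 0.05 s, during which the arm holds its last target. There are 200 camera calls.

TASK

The glue of the violin's inlaid edge strip has set. Take the T-handled burnisher from its stand and, pressing lightly, run its tip slowly (a few centimetres a second) along the dark strip round the wide end of the violin, from the end marked with the brass dot to the other end, then put the burnisher back in its stand. Hang every pressing caul that stands on the bench by its eye on a peg of the rail, and do not knock over the glue bottle or the cup.

Things in the scene. Friction and masses are not known exactly. Their poses are not given: they have to be found in the camera images.
- violin: Unvarnished violin body, no neck, 355 x 205 mm, 44 mm tall, lying face up on a cradle, flat face 60 mm above the bench. Origin: underside, middle of the wide bout, 101 mm from the bottom edge; x to the narrow bout (away from the robot), y to the robot's left, z up. It sits on springy felt: from about 1.5 N down-force it gives 1 mm per further newton (12 mm at most) and springs back.
- burnisher: T-handled burnisher: square wooden bar 130 x 18 x 18 mm, round steel shank 10 mm thick straight down from its middle. Origin at the bar's centre, x along the bar, z up; half a turn about z makes no difference. 0.12 kg. Starts lying across its stand, shank down. Grip the bar at its middle from above, fingers on its long sides; the shank stands between the fingertips.
- burnisher_tip (a point): Lowest point of the burnisher's rounded tip, 65 mm below the bar's centre.
- rest_seat (a point): Where the bar's centre lies when home in its stand, 90 mm above the bench; x along the bar. The stand: base 130 x 70 mm, two uprights 16 mm thick, 50 mm either side of the seat along x (84 mm free between them), each with a saddle 81 mm above the bench between two flared lips, 28 mm apart at the saddle, rising to 98 mm.
- seam0 (a point): Start of the seam, on the violin's face, at the end marked by a round brass dot (robot's left). The seam is the dark inlaid strip, 3.6 mm wide, flush, 9 mm inside the edge of the wide bout, from the left flank round the bottom (towards the robot) to the right flank. seam0..seam8 lie evenly, 38 mm apart, on its centre line. Axes as the violin's.
- seam1 (a point): Point 1 of 0..8 along the seam's centre line on the violin's face; the strip curves gently from point to point.
- seam2 (a point): Point 2 of 0..8 along the seam's centre line on the violin's face; the strip curves gently from point to point.
- seam3 (a point): Point 3 of 0..8 along the seam's centre line on the violin's face; the strip curves gently from point to point.
- seam4 (a point): Point 4 of 0..8 along the seam's centre line on the violin's face; the strip curves gently from point to point.
- seam5 (a point): Point 5 of 0..8 along the seam's centre line on the violin's face; the strip curves gently from point to point.
- seam6 (a point): Point 6 of 0..8 along the seam's centre line on the violin's face; the strip curves gently from point to point.
- seam7 (a point): Point 7 of 0..8 along the seam's centre line on the violin's face; the strip curves gently from point to point.
- seam8 (a point): Far end of the seam on the violin's face (robot's right).
- caul0: Pressing caul (wood, all alike; two or three are present): sole 60 x 60 x 18 mm, on it an upright board 12 mm thick, 50 mm wide, top 115 mm above the underside. Origin: centre of the underside; x across the board's thickness, y along its width, z up; half a turn about z makes no difference. 0.1 to 0.25 kg. Stands on the bench. Grip the solid top of the board, above the eye.
- caul0_eye (a point): Centre of the caul's square eye through its upright board, 28 x 28 mm, 60 mm above the underside (eye from 46 to 74 mm); axes as the caul's.
- caul1: Pressing caul (wood, all alike; two or three are present): sole 60 x 60 x 18 mm, on it an upright board 12 mm thick, 50 mm wide, top 115 mm above the underside. Origin: centre of the underside; x across the board's thickness, y along its width, z up; half a turn about z makes no difference. 0.1 to 0.25 kg. Stands on the bench. Grip the solid top of the board, above the eye.
- caul1_eye (a point): Centre of the caul's square eye through its upright board, 28 x 28 mm, 60 mm above the underside (eye from 46 to 74 mm); axes as the caul's.
- caul2: Pressing caul (wood, all alike; two or three are present): sole 60 x 60 x 18 mm, on it an upright board 12 mm thick, 50 mm wide, top 115 mm above the underside. Origin: centre of the underside; x across the board's thickness, y along its width, z up; half a turn about z makes no difference. 0.1 to 0.25 kg. Stands on the bench. Grip the solid top of the board, above the eye.
- caul2_eye (a point): Centre of the caul's square eye through its upright board, 28 x 28 mm, 60 mm above the underside (eye from 46 to 74 mm); axes as the caul's.
- peg0 (a point): Point on the axis of one of 3 pegs of the rail (robot's left), 143 mm above the bench, 38 mm out from the rail's board. -x points out from the board (roughly to the robot's right), y along the rail. Peg 9 mm thick, rises 12 degrees to its tip, 26 mm further out; pegs 85 mm apart; board 290 mm long, 145 mm high. A hung caul's board lies across the peg, eye centre about 10 mm below its axis.
- peg1 (a point): Point on the axis of one of 3 pegs of the rail (robot's left), 143 mm above the bench, 38 mm out from the rail's board. -x points out from the board (roughly to the robot's right), y along the rail. Peg 9 mm thick, rises 12 degrees to its tip, 26 mm further out; pegs 85 mm apart; board 290 mm long, 145 mm high. A hung caul's board lies across the peg, eye centre about 10 mm below its axis.
- peg2 (a point): Point on the axis of one of 3 pegs of the rail (robot's left), 143 mm above the bench, 38 mm out from the rail's board. -x points out from the board (roughly to the robot's right), y along the rail. Peg 9 mm thick, rises 12 degrees to its tip, 26 mm further out; pegs 85 mm apart; board 290 mm long, 145 mm high. A hung caul's board lies across the peg, eye centre about 10 mm below its axis.
- glue_bottle: White bottle 60 mm wide, 150 mm tall, black cap, a bystander. Origin under its centre, z up.
- jar: White ceramic cup 74 mm wide, 100 mm tall, a bystander. Origin under its centre, z up.
Mind the look-alikes: they are no part of the job. Of the things that look like the part that bears rest_seat, the smaller one is meant.

How it is judged:
On the way, in this order (a step that is already met when the one before it is completed fails the run):
1. the burnisher's tip presses on the strip at seam0 (within 7 mm, at least 0.5 N), moving slower than 0.08 m/s (horizontal distance between burnisher_tip and seam0 below 0.007 m and contact force between burnisher and violin above 0.5 N and linear speed of burnisher below 0.08 m/s), for 0.06 s.
2. the burnisher's tip presses on the strip at seam1 (within 7 mm, at least 0.5 N), moving slower than 0.08 m/s (horizontal distance between burnisher_tip and seam1 below 0.007 m and contact force between burnisher and violin above 0.5 N and linear speed of burnisher below 0.08 m/s), for 0.06 s.
3. the burnisher's tip presses on the strip at seam2 (within 7 mm, at least 0.5 N), moving slower than 0.08 m/s (horizontal distance between burnisher_tip and seam2 below 0.007 m and contact force between burnisher and violin above 0.5 N and linear speed of burnisher below 0.08 m/s), for 0.06 s.
4. the burnisher's tip presses on the strip at seam3 (within 7 mm, at least 0.5 N), moving slower than 0.08 m/s (horizontal distance between burnisher_tip and seam3 below 0.007 m and contact force between burnisher and violin above 0.5 N and linear speed of burnisher below 0.08 m/s), for 0.06 s.
5. the burnisher's tip presses on the strip at seam4 (within 7 mm, at least 0.5 N), moving slower than 0.08 m/s (horizontal distance between burnisher_tip and seam4 below 0.007 m and contact force between burnisher and violin above 0.5 N and linear speed of burnisher below 0.08 m/s), for 0.06 s.
6. the burnisher's tip presses on the strip at seam5 (within 7 mm, at least 0.5 N), moving slower than 0.08 m/s (horizontal distance between burnisher_tip and seam5 below 0.007 m and contact force between burnisher and violin above 0.5 N and linear speed of burnisher below 0.08 m/s), for 0.06 s.
7. the burnisher's tip presses on the strip at seam6 (within 7 mm, at least 0.5 N), moving slower than 0.08 m/s (horizontal distance between burnisher_tip and seam6 below 0.007 m and contact force between burnisher and violin above 0.5 N and linear speed of burnisher below 0.08 m/s), for 0.06 s.
8. the burnisher's tip presses on the strip at seam7 (within 7 mm, at least 0.5 N), moving slower than 0.08 m/s (horizontal distance between burnisher_tip and seam7 below 0.007 m and contact force between burnisher and violin above 0.5 N and linear speed of burnisher below 0.08 m/s), for 0.06 s.
9. the burnisher's tip presses on the strip at seam8 (within 7 mm, at least 0.5 N), moving slower than 0.08 m/s (horizontal distance between burnisher_tip and seam8 below 0.007 m and contact force between burnisher and violin above 0.5 N and linear speed of burnisher below 0.08 m/s), for 0.06 s.
At the end, for the whole second after the job is handed in: Every caul present hangs at rest on a peg: eye centre within 14 mm sideways of a peg point, from 24 mm below to 6 mm above it, and between peg tip and board; the burnisher rests in its stand within 12 mm along the bar, 9 mm across, 6 mm in height, 0.15 rad of upright (((x of caul0_eye in the frame of peg0 between -0.024 and 0.034 m and y of caul0_eye in the frame of peg0 between -0.014 and 0.014 m and z of caul0_eye in the frame of peg0 between -0.024 and 0.006 m) or (x of caul0_eye in the frame of peg1 between -0.024 and 0.034 m and y of caul0_eye in the frame of peg1 between -0.014 and 0.014 m and z of caul0_eye in the frame of peg1 between -0.024 and 0.006 m) or (x of caul0_eye in the frame of peg2 between -0.024 and 0.034 m and y of caul0_eye in the frame of peg2 between -0.014 and 0.014 m and z of caul0_eye in the frame of peg2 between -0.024 and 0.006 m)) and linear speed of each of caul0, caul1, caul2, burnisher below 0.03 m/s and ((x of caul1_eye in the frame of peg0 between -0.024 and 0.034 m and y of caul1_eye in the frame of peg0 between -0.014 and 0.014 m and z of caul1_eye in the frame of peg0 between -0.024 and 0.006 m) or (x of caul1_eye in the frame of peg1 between -0.024 and 0.034 m and y of caul1_eye in the frame of peg1 between -0.014 and 0.014 m and z of caul1_eye in the frame of peg1 between -0.024 and 0.006 m) or (x of caul1_eye in the frame of peg2 between -0.024 and 0.034 m and y of caul1_eye in the frame of peg2 between -0.014 and 0.014 m and z of caul1_eye in the frame of peg2 between -0.024 and 0.006 m)) and ((x of caul2_eye in the frame of peg0 between -0.024 and 0.034 m and y of caul2_eye in the frame of peg0 between -0.014 and 0.014 m and z of caul2_eye in the frame of peg0 between -0.024 and 0.006 m) or (x of caul2_eye in the frame of peg1 between -0.024 and 0.034 m and y of caul2_eye in the frame of peg1 between -0.014 and 0.014 m and z of caul2_eye in the frame of peg1 between -0.024 and 0.006 m) or (x of caul2_eye in the frame of peg2 between -0.024 and 0.034 m and y of caul2_eye in the frame of peg2 between -0.014 and 0.014 m and z of caul2_eye in the frame of peg2 between -0.024 and 0.006 m)) and x of burnisher in the frame of rest_seat between -0.012 and 0.012 m and y of burnisher in the frame of rest_seat between -0.009 and 0.009 m and z of burnisher in the frame of rest_seat between -0.005 and 0.006 m and angle between burnisher's own z axis and vertical below 0.15 rad); the robot touches nothing.
It fails at once if the violin is pressed with more than 20 N by the burnisher or the fingers (contact force between any of burnisher, the fingers and violin above 20 N).
It fails at once if the glue bottle or the cup is knocked over (angle between any of glue_bottle, jar's own z axis and vertical above 0.6 rad).
Of caul0, caul1, caul2 only 2 to 3 are there at a start; the rules pass over those that are not, and their reading is None.
At some moment in a run one of caul0, caul1, caul2 may be knocked a few centimetres aside while the robot is not near it.
It also fails if it takes over 200 s, if anything falls off the work surface, if the arm or the gripper's body presses on something with over 40 N, if the wrist force passes 120 N, or if a joint passes its speed limit or range.

## Working session

There is one attempt and no reset: what is moved stays moved. The work goes in short steps, Python scripts to look and compute and a tool call to move; the robot and the scene stay as the last step left them, time stands still between calls to the robot, and variables do not carry over. Pictures are saved under pics/ and viewed, at most 14 in all, crops included, and the job is handed in when it is done.

Besides the shell and the picture viewer there is one more tool, called after "Call:" as name([rows], argument=value, ...), one row to a line, values as JSON. step_arm: Moves the arm, as the interface text tells. Its arguments: {"type":"object","properties":{"targets":{"type":"array","items":{"type":"array","items":{"type":"number"}}}},"required":["targets"]}

```bash
mkdir -p pics; ls; cat > h.py <<'E'
import numpy as np, cv2
from station import manip
def save(cam,fn):
    im,d=manip.grab_frame(cam); cv2.imwrite('pics/'+fn,im[:,:,::-1]); return im,d
def world(cam,d,u,v):
    c=manip.calibration(cam);K=np.array(c['intrinsics']);T=np.array(c['pose']);z=d[int(v),int(u)]
    p=np.array([(u-K[0,2])/K[0,0]*z,(v-K[1,2])/K[1,1]*z,z,1]);return (T@p)[:3]
def cloud(cam,d):
    c=manip.calibration(cam);K=np.array(c['intrinsics']);T=np.array(c['pose'])
    v,u=np.mgrid[:480,:640]
    P=np.stack([(u-K[0,2])/K[0,0]*d,(v-K[1,2])/K[1,1]*d,d],-1)
    return P@T[:3,:3].T+T[:3,3]
def pix(cam,p):
    c=manip.calibration(cam);K=np.array(c['intrinsics']);T=np.linalg.inv(np.array(c['pose']))
    q=K@(T[:3,:3]@np.array(p)+T[:3,3]);return (q[:2]/q[2]).round().astype(int)
E
python3 - <<'E'
from h import *
np.set_printoptions(precision=4,suppress=True)
s=manip.read_state();print(s['time_s'],s['eef_pos'],s['ee_rot'],s['gripper_width'],manip.hold_point_z)
names=['burnisher','burnisher_tip','rest_seat']+['seam%d'%i for i in range(9)]+['violin','caul0','caul0_eye','peg0','peg1','peg2','glue_bottle','jar']
for cam in ['scene','side']:
    im,d=save(cam,cam+'0.png')
    for n in names:
        for r in manip.pinpoint(cam,n)[:5]:
            print(cam,n,round(r['score'],2),np.array(r['position']).round(4),pix(cam,r['position']))
E
```

```text
pics
0.0 [0.6743 0.     0.23  ] [[ 0.0001  1.     -0.0022]
 [ 1.     -0.0001  0.0001]
 [ 0.0001 -0.0022 -1.    ]] 0.08545054204711944 0.0187
scene burnisher 0.55 [ 0.4404 -0.3216  0.0883] [263 146]
scene burnisher 0.23 [0.426  0.3707 0.1454] [445 304]
scene burnisher_tip 0.53 [ 0.4433 -0.3246  0.0271] [264 160]
scene rest_seat 0.83 [ 0.4353 -0.326   0.0945] [263 143]
scene rest_seat 0.83 [ 0.2053 -0.2874  0.125 ] [331 108]
scene seam0 0.98 [ 0.515  -0.169   0.0609] [273 196]
scene seam0 0.92 [0.5433 0.0066 0.0636] [303 242]
scene seam0 0.89 [ 0.4878 -0.1473  0.0592] [286 197]
scene seam0 0.85 [ 0.4754 -0.0756  0.0586] [305 210]
scene seam0 0.71 [ 0.4773 -0.1114  0.0623] [296 202]
scene seam1 0.98 [ 0.515  -0.169   0.0609] [273 196]
scene seam1 0.92 [0.5433 0.0066 0.0636] [303 242]
scene seam1 0.89 [ 0.4878 -0.1473  0.0592] [286 197]
scene seam1 0.85 [ 0.4754 -0.0756  0.0586] [305 210]
scene seam1 0.71 [ 0.4773 -0.1114  0.0623] [296 202]
scene seam2 0.98 [ 0.515  -0.169   0.0609] [273 196]
scene seam2 0.92 [0.5433 0.0066 0.0636] [303 242]
scene seam2 0.89 [ 0.4878 -0.1473  0.0592] [28
[... 5761 characters left out ...]
 [286 216]
side caul0 0.95 [ 0.4438  0.1532 -0.0029] [269 267]
side caul0 0.89 [0.5501 0.2269 0.0004] [287 231]
side caul0 0.58 [0.6221 0.1751 0.0007] [320 231]
side caul0_eye 0.67 [0.5467 0.2231 0.0597] [286 216]
side peg0 0.86 [0.5082 0.3708 0.141 ] [240 167]
side peg0 0.84 [0.4232 0.3736 0.1445] [210 178]
side peg0 0.73 [0.5938 0.3604 0.1436] [270 157]
side peg1 0.86 [0.5082 0.3708 0.141 ] [240 167]
side peg1 0.84 [0.4232 0.3736 0.1445] [210 178]
side peg1 0.73 [0.5938 0.3604 0.1436] [270 157]
side peg2 0.86 [0.5082 0.3708 0.141 ] [240 167]
side peg2 0.84 [0.4232 0.3736 0.1445] [210 178]
side peg2 0.73 [0.5938 0.3604 0.1436] [270 157]
side glue_bottle 0.63 [0.7462 0.1743 0.0026] [357 212]
```

View pics/scene0.png

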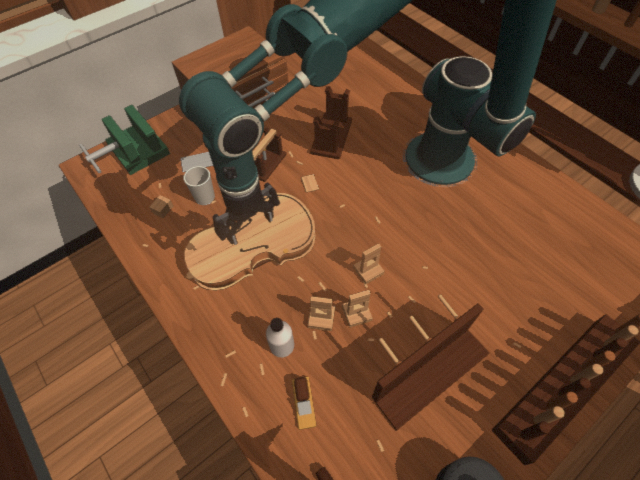

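View pics/side0.png

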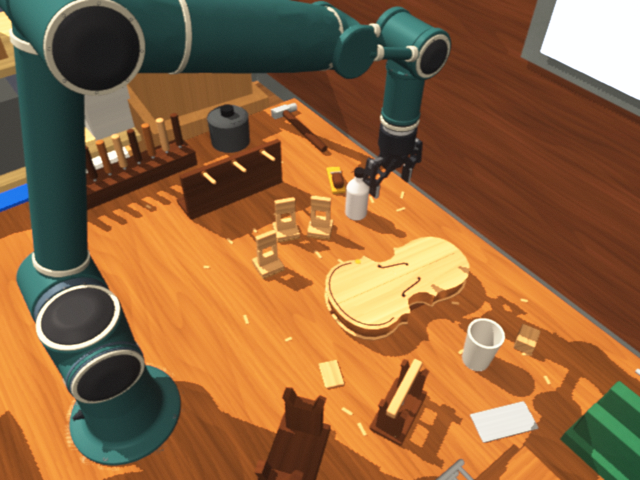

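Seen: burnisher on its small stand at scene (263,146). Its look-alike is the bigger empty stand at (331,108). Cauls stand at (320,313), (358,306) and (370,262). Their look-alikes are the chip (310,183) and block (160,205). The pegs' look-alike is the tool rack at (590,380). The brass dot shows at side (360,262).

```bash
python3 - <<'E'
from h import *
np.set_printoptions(precision=3,suppress=True)
print(manip.calibration('wrist'))
im,d=save('wrist','w0.png')
im,d=manip.grab_frame('side')
P=cloud('side',d)
for n in ['burnisher','caul0','peg0','rest_seat']:
    for r in manip.regions_of('side',n)[:4]:
        m=r['mask']&(d>0); Q=P[m]; 
        lim={'burnisher':.085,'caul0':.095,'peg0':.12,'rest_seat':.09}[n]
        T=Q[Q[:,2]>lim]
        if len(T)<8: print(n,len(T));continue
        rect=cv2.minAreaRect(T[:,:2].astype(np.float32)*1000)
        print(n,round(r['score'],2),m.sum(),len(T),'c',np.median(Q,0),'zmax',Q[:,2].max(),'rect',np.round(rect[0],1),np.round(rect[1],1),round(rect[2],1), 'meanz',T[:,2].mean())
E
```

```text
{'intrinsics': array([[401.648,   0.   , 317.561],
       [  0.   , 401.648, 238.624],
       [  0.   ,   0.   ,   1.   ]]), 'pose': array([[ 1.   ,  0.   , -0.   ,  0.674],
       [-0.   , -0.965, -0.262,  0.066],
       [-0.   ,  0.262, -0.965,  0.372],
       [ 0.   ,  0.   ,  0.   ,  1.   ]])}
burnisher 0.75 602 597 c [ 0.432 -0.329  0.098] zmax 0.10404579670517988 rect [ 437.7 -325.4] [128.5  18.3] 22.7 meanz 0.09751435796198941
burnisher 0
caul0 0.87 842 159 c [0.618 0.173 0.039] zmax 0.1187007873211009 rect [622.3 177.6] [16.  49.2] 41.0 meanz 0.10773255992011518
caul0 0.79 828 163 c [0.541 0.219 0.04 ] zmax 0.11963931892498925 rect [544.4 223.9] [16.3 48.4] 68.1 meanz 0.10757828203952798
caul0 0.56 953 181 c [0.438 0.148 0.039] zmax 0.11831407623361534 rect [441.6 153.3] [16.6 50.3] 84.0 meanz 0.10785034072560173
caul0 0
peg0 0.83 4597 1229 c [0.496 0.408 0.081] zmax 0.1549766810822235 rect [508.2 383.9] [ 84.  289.7] 87.1 meanz 0.13745706801812588
peg0 0
peg0 0
rest_seat 0.75 2000 220 c [ 0.429 -0.334  0.02 ] zmax 0.10087873280529058 rect [ 435.9 -325.9] [119.2  54.2] 23.2 meanz 0.09541898365348929
rest_seat 0.74 4371 1340 c [ 0.233 -0.271  0.019] zmax 0.1398827736679128 rect [ 204.5 -285.9] [163.8  77.6] 36.2 meanz 0.11929266519357082
```

View pics/w0.png

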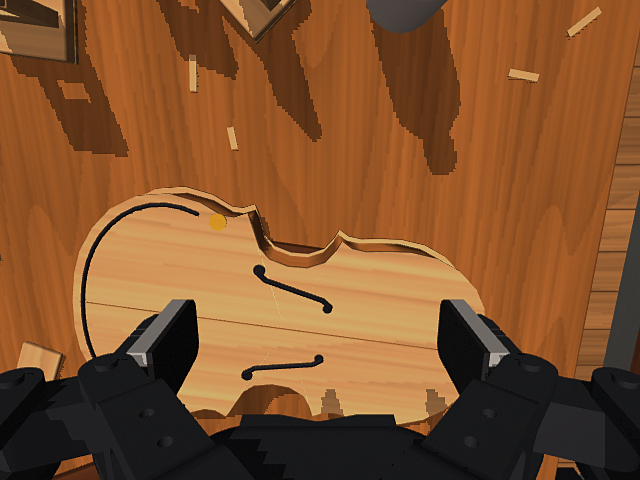

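The wrist view shows the brass dot at (218,221) and the strip starting at about (197,213), running round the left (robot) side. Next, move to look straight at the whole strip.

Call:
step_arm([
  [-0.1,-0.12,0,0,0,0,1],
  [-0.25,-0.25,0,0,0,0,1],
  [-0.4,-0.4,0,0,0,0,1],
  [-0.6,-0.6,0,0,0,0,1],
  [-0.75,-0.75,0,0,0,0,1],
  [-0.75,-0.75,0,0,0,0,1],
  [-0.75,-0.75,0,0,0,0,1],
  [-0.75,-0.75,0,0,0,0,1],
])

```text
time_s: 3.07
eef_pos: [0.6005, -0.0748, 0.2316]
ee_rot: [[0.0, 1.0, 0.001], [1.0, -0.0, 0.0], [0.0, 0.001, -1.0]]
force: [-0.2, 0.3, -0.4]
gripper_width: 0.0848
gripper_force: 0.0
```

Call:
step_arm([
  [-0.1,-0.12,0,0,0,0,1],
  [-0.2,-0.3,0,0,0,0,1],
  [-0.3,-0.45,0,0,0,0,1],
  [-0.4,-0.6,0,0,0,0,1],
  [-0.45,-0.7,0,0,0,0,1],
  [-0.45,-0.7,0,0,0,0,1],
  [-0.45,-0.7,0,0,0,0,1],
  [-0.45,-0.7,0,0,0,0,1],
])

```text
time_s: 3.73
eef_pos: [0.5307, -0.1196, 0.2315]
ee_rot: [[-0.0, 1.0, 0.001], [1.0, 0.0, 0.0], [0.0, 0.001, -1.0]]
force: [0.4, 1.1, -0.4]
gripper_width: 0.0854
gripper_force: 0.0
```

```bash
python3 - <<'E'
from h import *
np.set_printoptions(precision=4,suppress=True)
s=manip.read_state();print(s['time_s'],s['eef_pos'])
im,d=save('wrist','w1.png')
P=cloud('wrist',d)
np.savez('w1.npz',im=im,d=d,P=P)
for n in ['seam0','violin','burnisher','rest_seat']:
    for r in manip.pinpoint('wrist',n):
        print(n,round(r['score'],2),np.array(r['position']),pix('wrist',r['position']))
E
```

```text
3.7333 [ 0.5307 -0.1196  0.2315]
seam0 0.98 [0.5446 0.0095 0.06  ] [338  37]
seam0 0.91 [ 0.5185 -0.1724  0.0598] [304 278]
seam0 0.88 [ 0.5074 -0.0094  0.0622] [286  65]
seam0 0.83 [ 0.4731 -0.115   0.0571] [246 209]
seam0 0.81 [ 0.4886 -0.1515  0.062 ] [266 255]
seam0 0.78 [0.5777 0.0029 0.0571] [384  48]
seam0 0.69 [ 0.5548 -0.1764  0.0646] [348 285]
seam0 0.67 [ 0.4772 -0.0721  0.0611] [248 154]
seam0 0.6 [ 0.4875 -0.0383  0.0535] [261 108]
violin 0.8 [ 0.5684 -0.0879  0.0135] [361 170]
violin 0.69 [ 0.4754 -0.1123  0.0556] [249 205]
violin 0.4 [ 0.4917 -0.1461  0.0637] [270 249]
burnisher 0.42 [ 0.5543 -0.1758  0.0612] [347 282]
```

View pics/w1.png

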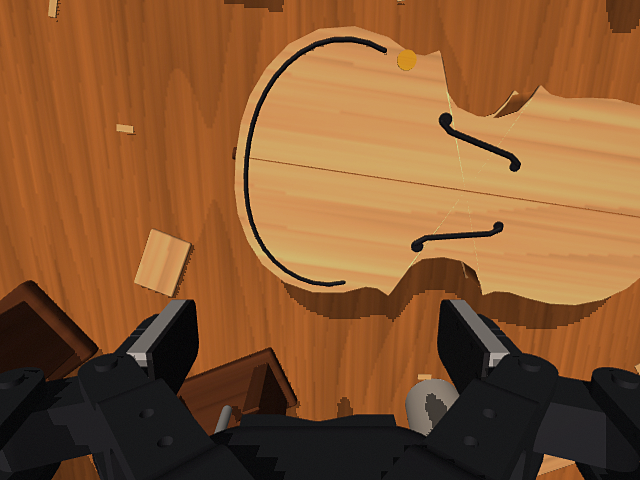

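The strip runs from (385,49) beside the dot (406,60), round the left, to (345,282). Now extract its centre line.

```bash
cat > seam.py <<'E'
from h import *
from scipy.interpolate import splprep,splev
np.set_printoptions(precision=4,suppress=True)
z=np.load('w1.npz');im=z['im'];P=z['P'];d=z['d']
g=im.max(2).astype(int)
face=(P[...,2]>0.05)&(d>0)
m=(g<70)&face
m[:, 398:]=0; m[296:]=0; m[:25]=0; m[:,:236]=0
m[:, :]&=True
n,l,st,_=cv2.connectedComponentsWithStats(m.astype(np.uint8),connectivity=8)
k=1+np.argmax(st[1:,4]);print(st[1:][st[1:,4]>20])
v,u=np.nonzero(l==k)
c=manip.calibration('wrist');K=np.array(c['intrinsics']);T=np.array(c['pose'])
r=np.stack([(u-K[0,2])/K[0,0],(v-K[1,2])/K[1,1],np.ones(len(u))])
r=T[:3,:3]@r; s=(0.060-T[2,3])/r[2]; W=(T[:3,3:]+r*s).T[:,:2]
print('face z near seam',np.median(P[l==k][:,2]))
cen=np.array([0.56,-0.086]);a=np.unwrap(np.arctan2(*(W-cen).T[::-1]))
a=np.mod(np.arctan2(W[:,1]-cen[1],W[:,0]-cen[0]),2*np.pi)
o=np.argsort(a);W=W[o];a=a[o]
bins=np.linspace(a[0],a[-1],60);idx=np.digitize(a,bins)
C=np.array([W[idx==i].mean(0) for i in range(1,60) if (idx==i).sum()>2])
C=np.vstack([W[:6].mean(0),C,W[-6:].mean(0)])
tck,_=splprep(C.T,s=len(C)*(0.0004**2))
t=np.linspace(0,1,2000);S=np.array(splev(t,tck)).T
L=np.r_[0,np.cumsum(np.hypot(*np.diff(S,axis=0).T))]
print('len',L[-1])
e=(L[-1]-0.304)/2
pts=np.array([[np.interp(e+0.038*i,L,S[:,j]) for j in (0,1)] for i in range(9)])
print(pts)
np.save('seam.npy',pts); np.savez('curve.npz',S=S,L=L,e=e)
E
python3 seam.py
```

```text
[[ 244   37  143  250 1689]]
face z near seam 0.059671650664483766
len 0.3032923921010061
[[ 0.5783 -0.    ]
 [ 0.5423  0.0079]
 [ 0.5081 -0.0075]
 [ 0.4856 -0.0377]
 [ 0.4751 -0.0741]
 [ 0.4744 -0.112 ]
 [ 0.4871 -0.1475]
 [ 0.515  -0.1725]
 [ 0.5516 -0.1757]]
```

Call:
step_arm([
  [-0.1,-0.05,0,0,0,0,1],
  [-0.25,-0.12,0,0,0,0,1],
  [-0.4,-0.18,0,0,0,0,1],
  [-0.55,-0.25,0,0,0,0,1],
  [-0.7,-0.32,0,0,0,0,1],
  [-0.85,-0.4,0,0,0,0,1],
  [-1,-0.46,0,0,0,0,1],
  [-1,-0.46,0,0,0,0,1],
])

```text
time_s: 4.65
eef_pos: [0.4827, -0.2227, 0.2313]
ee_rot: [[0.002, 1.0, -0.001], [1.0, -0.002, -0.001], [-0.001, -0.001, -1.0]]
force: [-0.5, -0.1, -0.0]
gripper_width: 0.0853
gripper_force: 0.0
```

Call:
step_arm([
  [-0.1,-0.05,0,0,0,0.07,1],
  [-0.25,-0.12,0,0,0,0.14,1],
  [-0.4,-0.18,0,0,0,0.21,1],
  [-0.55,-0.25,0,0,0,0.28,1],
  [-0.7,-0.32,0,0,0,0.35,1],
  [-0.85,-0.4,0,0,0,0.42,1],
  [-1,-0.46,0,0,0,0.5,1],
  [-1.0,-0.46,0,0,0,0.5,1],
])

```text
time_s: 5.32
eef_pos: [0.4372, -0.322, 0.2313]
ee_rot: [[0.711, 0.703, -0.0], [0.703, -0.711, -0.001], [-0.001, 0.001, -1.0]]
force: [-0.4, 0.2, 0.1]
gripper_width: 0.0851
gripper_force: 0.0
```

Call:
step_arm([
  [0,0,0,0,0,0.07,1],
  [0,0,0,0,0,0.14,1],
  [0,0,0,0,0,0.2,1],
  [0,0,0,0,0,0.25,1],
  [0,0,0,0,0,0.25,1],
  [0,0,0,0,0,0.25,1],
  [0,0,0,0,0,0.25,1],
  [0,0,0,0,0,0.25,1],
])

```text
time_s: 5.98
eef_pos: [0.4381, -0.3197, 0.2313]
ee_rot: [[0.923, 0.385, -0.0], [0.385, -0.923, 0.0], [0.0, -0.0, -1.0]]
force: [0.2, 0.0, -0.7]
gripper_width: 0.0858
gripper_force: 0.0
```

```bash
cat >> h.py <<'E'
def rel(target,ang=None):
    """shift in tool units to world TCP target (xyz)"""
    s=manip.read_state();R=np.array(s['ee_rot']);p=np.array(s['eef_pos'])
    print('t',s['time_s'],'tcp',p.round(4),'yaw tool x',np.degrees(np.arctan2(R[1,0],R[0,0])).round(2),'rel',(R.T@(np.array(target)-p)/0.1).round(3),'F',np.array(s['force']).round(1),'w',round(s['gripper_width'],4))
E
python3 - <<'E'
from h import *
np.set_printoptions(precision=4,suppress=True)
im,d=save('wrist','w2.png')
P=cloud('wrist',d)
for n in ['burnisher','rest_seat','burnisher_tip']:
    for r in manip.pinpoint('wrist',n): print(n,round(r['score'],2),np.array(r['position']),pix('wrist',r['position']))
for r in manip.regions_of('wrist','burnisher')[:1]:
    Q=P[r['mask']&(d>0)];Q=Q[Q[:,2]>.09]
    print(cv2.minAreaRect(Q[:,:2].astype(np.float32)*1000),len(Q),np.median(Q[:,2]))
rel([.4375,-.3255,.23])
E
```

```text
burnisher 0.74 [ 0.4425 -0.3241  0.0901] [325 220]
rest_seat 0.62 [ 0.434  -0.3291  0.0925] [327 234]
t 6.2333 tcp [ 0.438  -0.32    0.2313] yaw tool x 22.53 rel [-0.026  0.049  0.013] F [0.4 0.4 0.9] w 0.0851
```

View pics/w2.png

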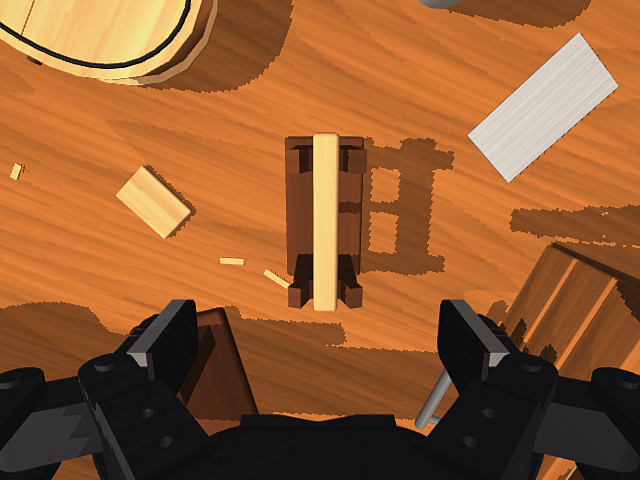

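The bar stands at columns 313–338, rows 132–311, aligned with the tool. This is the smaller, right-hand stand, so the choice is confirmed.

```bash
cat >> h.py <<'E'
def ray(cam,u,v,z):
    c=manip.calibration(cam);K=np.array(c['intrinsics']);T=np.array(c['pose'])
    r=T[:3,:3]@np.array([(u-K[0,2])/K[0,0],(v-K[1,2])/K[1,1],1]);return T[:3,3]+r*(z-T[2,3])/r[2]
E
python3 - <<'E'
from h import *
im=cv2.imread('pics/w2.png').astype(int)
m=(im[...,2]>200)&(im[...,1]>160)&(im[...,0]>90)
m[:110]=0;m[330:]=0;m[:,:295]=0;m[:,:]&=True;m[:,360:]=0
v,u=np.nonzero(m);print(u.min(),u.max(),v.min(),v.max())
for r in (v.min()+8,(v.min()+v.max())//2,v.max()-8): print(r,u[v==r].min(),u[v==r].max())
a=ray('wrist',(u[v==v.min()+4].mean()),v.min(),.099);b=ray('wrist',u[v==v.max()-4].mean(),v.max(),.099)
print(a,b,np.linalg.norm(a-b),(a+b)/2,np.degrees(np.arctan2(*(a-b)[1::-1])))
c=(a+b)/2; rel([c[0],c[1],.071])
E
```

```text
313 336 134 310
142 313 336
222 314 335
302 314 334
[ 0.49743765 -0.30038467  0.099     ] [ 0.38095591 -0.34891628  0.099     ] 0.1261876093666015 [ 0.43919678 -0.32465047  0.099     ] 22.61883752052229
t 6.2333 tcp [ 0.438  -0.32    0.2313] yaw tool x 22.53 rel [-0.007  0.048  1.603] F [0.4 0.4 0.9] w 0.0851
```

Call:
step_arm([
  [-0.01,0.05,0.1,0,0,0,1],
  [-0.01,0.05,0.25,0,0,0,1],
  [-0.01,0.05,0.4,0,0,0,1],
  [-0.01,0.05,0.55,0,0,0,1],
  [-0.01,0.05,0.7,0,0,0,1],
  [-0.01,0.05,0.8,0,0,0,1],
  [-0.01,0.05,0.9,0,0,0,1],
  [-0.01,0.05,0.9,0,0,0,1],
])

```text
time_s: 6.9
eef_pos: [0.4376, -0.3241, 0.1385]
ee_rot: [[0.924, 0.383, -0.003], [0.383, -0.924, 0.003], [-0.002, -0.004, -1.0]]
force: [-1.4, 0.4, 0.1]
gripper_width: 0.0856
gripper_force: 0.0
```

Call:
step_arm([
  [0,0,0.1,0,0,0,1],
  [0,0,0.2,0,0,0,1],
  [0,0,0.3,0,0,0,1],
  [0,0,0.4,0,0,0,1],
  [0,0,0.5,0,0,0,1],
  [0,0,0.6,0,0,0,1],
  [0,0,0.7,0,0,0,1],
  [0,0,0.7,0,0,0,1],
])

```text
time_s: 7.57
eef_pos: [0.4374, -0.3237, 0.0685]
ee_rot: [[0.924, 0.383, -0.003], [0.383, -0.924, 0.003], [-0.002, -0.004, -1.0]]
force: [0.1, 0.3, -0.5]
gripper_width: 0.0857
gripper_force: 0.0
```

Call:
step_arm([
  [0,0,0,0,0,0,0.5],
  [0,0,0,0,0,0,0.3],
  [0,0,0,0,0,0,0.1],
  [0,0,0,0,0,0,0],
  [0,0,0,0,0,0,0],
  [0,0,0,0,0,0,0],
  [0,0,0,0,0,0,0],
  [0,0,0,0,0,0,0],
])

```text
time_s: 8.23
eef_pos: [0.4395, -0.3254, 0.072]
ee_rot: [[0.924, 0.383, 0.001], [0.383, -0.924, -0.001], [0.001, 0.001, -1.0]]
force: [0.5, 0.3, 3.0]
gripper_width: 0.0169
gripper_force: 59.0
```

Call:
step_arm([
  [0,0,-0.1,0,0,0,0],
  [0,0,-0.2,0,0,0,0],
  [0,0,-0.35,0,0,0,0],
  [0,0,-0.5,0,0,0,0],
  [0,0,-0.65,0,0,0,0],
  [0,0,-0.8,0,0,0,0],
  [0,0,-0.95,0,0,0,0],
  [0,0,-1,0,0,0,0],
])

```text
time_s: 8.9
eef_pos: [0.4402, -0.326, 0.1747]
ee_rot: [[0.924, 0.383, 0.004], [0.383, -0.924, -0.003], [0.002, 0.004, -1.0]]
force: [-0.3, 0.2, 0.4]
gripper_width: 0.0171
gripper_force: 58.6
```

Call:
step_arm([
  [0.08,-0.07,0,0,0,-0.07,0],
  [0.16,-0.15,0,0,0,-0.14,0],
  [0.25,-0.24,0,0,0,-0.21,0],
  [0.35,-0.33,0,0,0,-0.28,0],
  [0.45,-0.42,0,0,0,-0.35,0],
  [0.55,-0.52,0,0,0,-0.42,0],
  [0.63,-0.6,0,0,0,-0.5,0],
  [0.63,-0.6,0,0,0,-0.5,0],
])

```text
time_s: 9.57
eef_pos: [0.4745, -0.2437, 0.171]
ee_rot: [[0.378, 0.926, -0.0], [0.926, -0.378, 0.001], [0.001, -0.001, -1.0]]
force: [0.8, -0.2, -1.8]
gripper_width: 0.017
gripper_force: 58.5
```

Call:
step_arm([
  [0,0,0,0,0,-0.05,0],
  [0,0,0,0,0,-0.1,0],
  [0,0,0,0,0,-0.15,0],
  [0,0,0,0,0,-0.2,0],
  [0,0,0,0,0,-0.25,0],
  [0,0,0,0,0,-0.25,0],
  [0,0,0,0,0,-0.25,0],
  [0,0,0,0,0,-0.25,0],
])

```text
time_s: 10.23
eef_pos: [0.474, -0.2458, 0.1712]
ee_rot: [[0.004, 1.0, -0.0], [1.0, -0.004, -0.0], [-0.0, -0.0, -1.0]]
force: [-0.4, 0.7, -1.5]
gripper_width: 0.0169
gripper_force: 58.5
```

Call:
step_arm([
  [0.1,0.05,0,0,0,0,0],
  [0.25,0.1,0,0,0,0,0],
  [0.4,0.15,0,0,0,0,0],
  [0.55,0.2,0,0,0,0,0],
  [0.7,0.26,0,0,0,0,0],
  [0.8,0.32,0,0,0,0,0],
  [0.8,0.35,0,0,0,0,0],
  [0.8,0.35,0,0,0,0,0],
])

```text
time_s: 10.9
eef_pos: [0.5101, -0.165, 0.1714]
ee_rot: [[-0.001, 1.0, 0.001], [1.0, 0.001, -0.001], [-0.001, 0.001, -1.0]]
force: [-0.3, 0.6, -0.6]
gripper_width: 0.0174
gripper_force: 58.6
```

Call:
step_arm([
  [0.1,0.05,0,0,0,0,0],
  [0.25,0.1,0,0,0,0,0],
  [0.4,0.15,0,0,0,0,0],
  [0.55,0.2,0,0,0,0,0],
  [0.7,0.26,0,0,0,0,0],
  [0.8,0.32,0,0,0,0,0],
  [0.8,0.35,0,0,0,0,0],
  [0.8,0.35,0,0,0,0,0],
])

```text
time_s: 11.57
eef_pos: [0.545, -0.0855, 0.1714]
ee_rot: [[-0.001, 1.0, 0.0], [1.0, 0.001, -0.001], [-0.001, 0.0, -1.0]]
force: [1.0, -0.6, -1.1]
gripper_width: 0.0175
gripper_force: 58.6
```

Call:
step_arm([
  [0.1,0.05,0,0,0,0,0],
  [0.25,0.1,0,0,0,0,0],
  [0.4,0.15,0,0,0,0,0],
  [0.55,0.2,0,0,0,0,0],
  [0.7,0.26,0,0,0,0,0],
  [0.8,0.32,0,0,0,0,0],
  [0.8,0.35,0,0,0,0,0],
  [0.8,0.35,0,0,0,0,0],
])

```text
time_s: 12.23
eef_pos: [0.5799, -0.0055, 0.1713]
ee_rot: [[-0.001, 1.0, 0.0], [1.0, 0.001, -0.001], [-0.001, 0.0, -1.0]]
force: [-0.7, -0.2, -0.9]
gripper_width: 0.0174
gripper_force: 58.6
```

```bash
python3 - <<'E'
from h import *
np.set_printoptions(precision=4,suppress=True)
rel([.5783,-.0000,.106])
for cam in ['scene','side','wrist']:
    im,d=save(cam,cam+'3.png')
    for n in ['burnisher','burnisher_tip']:
        for r in manip.pinpoint(cam,n)[:3]: print(cam,n,round(r['score'],2),np.array(r['position']),pix(cam,r['position']))
rel([.5783,-.0000,.106])
a=cv2.imread('pics/side3.png');b=cv2.imread('pics/wrist3.png')
p=pix('side',[.58,0,.13]);print(p)
c=cv2.resize(a[max(p[1]-100,0):p[1]+100,p[0]-100:p[0]+100],(400,400));cv2.imwrite('pics/c3.png',np.hstack([c,cv2.resize(b,(400,400))]))
E
```

```text
t 12.2333 tcp [ 0.5799 -0.0055  0.1713] yaw tool x 90.04 rel [ 0.056 -0.016  0.653] F [-0.7 -0.2 -0.9] w 0.0174
scene burnisher 0.63 [ 0.5773 -0.0029  0.1901] [287 220]
scene burnisher 0.32 [0.5434 0.0047 0.0629] [303 242]
scene burnisher_tip 0.5 [ 0.5834 -0.004   0.1256] [287 235]
scene burnisher_tip 0.21 [ 0.4734 -0.0743  0.0572] [305 211]
side burnisher 0.89 [ 0.577  -0.0087  0.1959] [357 224]
side burnisher_tip 0.74 [ 0.5766 -0.0052  0.127 ] [354 245]
side burnisher_tip 0.3 [0.6249 0.1807 0.0615] [320 213]
wrist burnisher 0.67 [ 0.5796 -0.0071  0.1894] [322 334]
t 12.6833 tcp [ 0.5791 -0.0059  0.1713] yaw tool x 89.97 rel [ 0.059 -0.008  0.653] F [-0.1 -1.2 -1.2] w 0.0174
[354 242]
```

View pics/c3.png

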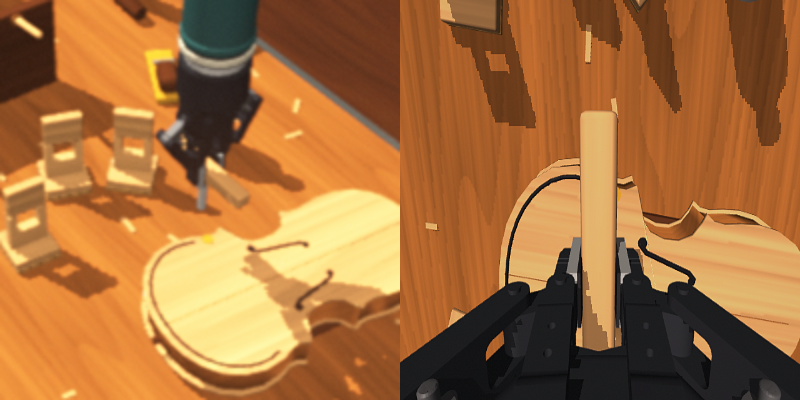

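The burnisher hangs upright, with its tip under the TCP and beside the dot. Descend gently.

Call:
step_arm([
  [0.05,-0.01,0.1,0,0,0,0],
  [0.05,-0.01,0.2,0,0,0,0],
  [0.05,-0.01,0.3,0,0,0,0],
  [0.05,-0.01,0.4,0,0,0,0],
  [0.05,-0.01,0.5,0,0,0,0],
  [0.05,-0.01,0.58,0,0,0,0],
  [0.05,-0.01,0.6,0,0,0,0],
  [0.05,-0.01,0.6,0,0,0,0],
])

```text
time_s: 13.35
eef_pos: [0.5773, -0.0005, 0.1098]
ee_rot: [[0.0, 1.0, -0.002], [1.0, -0.0, 0.0], [0.0, -0.002, -1.0]]
force: [-1.0, 0.5, -0.4]
gripper_width: 0.0173
gripper_force: 58.6
```

Call:
step_arm([
  [0,0,0.01,0,0,0,0],
  [0,0,0.02,0,0,0,0],
  [0,0,0.03,0,0,0,0],
  [0,0,0.04,0,0,0,0],
  [0,0,0.05,0,0,0,0],
  [0,0,0.05,0,0,0,0],
  [0,0,0.05,0,0,0,0],
  [0,0,0.05,0,0,0,0],
])

```text
time_s: 14.02
eef_pos: [0.5786, -0.0005, 0.1067]
ee_rot: [[0.0, 1.0, 0.001], [1.0, -0.0, -0.0], [-0.0, 0.001, -1.0]]
force: [0.2, 0.5, 0.4]
gripper_width: 0.0172
gripper_force: 58.8
```

```bash
python3 - <<'E'
from h import *
rel([.5783,-.0000,.106])
E
```

```text
t 14.0167 tcp [ 5.786e-01 -5.000e-04  1.067e-01] yaw tool x 90.0 rel [ 0.005 -0.003  0.007] F [0.2 0.5 0.4] w 0.0172
```

Call:
step_arm([
  [0,0,0.005,0,0,0,0],
  [0,0,0.01,0,0,0,0],
  [0,0,0.015,0,0,0,0],
  [0,0,0.02,0,0,0,0],
  [0,0,0.02,0,0,0,0],
  [0,0,0.02,0,0,0,0],
  [0,0,0.02,0,0,0,0],
  [0,0,0.02,0,0,0,0],
])

```text
time_s: 14.68
eef_pos: [0.5786, -0.0005, 0.1045]
ee_rot: [[0.0, 1.0, 0.001], [1.0, -0.0, -0.0], [-0.0, 0.001, -1.0]]
force: [1.0, -0.3, 3.0]
gripper_width: 0.017
gripper_force: 59.1
```

Call:
step_arm([
  [0,0,0.005,0,0,0,0],
  [0,0,0.01,0,0,0,0],
  [0,0,0.01,0,0,0,0],
  [0,0,0.01,0,0,0,0],
  [0,0,0.01,0,0,0,0],
  [0,0,0.01,0,0,0,0],
  [0,0,0.01,0,0,0,0],
  [0,0,0.01,0,0,0,0],
])

```text
time_s: 15.35
eef_pos: [0.5785, -0.0005, 0.1034]
ee_rot: [[0.0, 1.0, 0.001], [1.0, -0.0, -0.0], [-0.0, 0.001, -1.0]]
force: [2.2, -0.5, 2.9]
gripper_width: 0.0168
gripper_force: 59.3
```

Call:
step_arm([
  [0,0,0.005,0,0,0,0],
  [0,0,0.01,0,0,0,0],
  [0,0,0.01,0,0,0,0],
  [0,0,0.01,0,0,0,0],
  [0,0,0.01,0,0,0,0],
  [0,0,0.01,0,0,0,0],
  [0,0,0.01,0,0,0,0],
  [0,0,0.01,0,0,0,0],
])

```text
time_s: 16.02
eef_pos: [0.5784, -0.0005, 0.1024]
ee_rot: [[-0.0, 1.0, 0.0], [1.0, 0.0, -0.0], [-0.0, 0.0, -1.0]]
force: [1.9, -0.0, 5.4]
gripper_width: 0.0168
gripper_force: 59.4
```

```bash
python3 - <<'E'
import numpy as np
z=np.load('curve.npz');S=z['S'];L=z['L'];e=float(z['e'])
s=np.clip(e+0.019/8*np.arange(0,129),0,L[-1])
p=np.stack([np.interp(s,L,S[:,1]),np.interp(s,L,S[:,0])],1)  # tool x=world y, tool y=world x
q=np.round(p*10,2)
for c in range(16):
    r=q[c*8+1:c*8+9]-q[c*8]
    print(c,(c*8+8)/16,' '.join(f'{a:.2f},{b:.2f}' for a,b in r))
E
```

```text
0 0.5 0.01,-0.01 0.02,-0.03 0.03,-0.06 0.04,-0.08 0.05,-0.10 0.06,-0.12 0.07,-0.14 0.07,-0.17
1 1.0 0.01,-0.02 0.01,-0.04 0.01,-0.07 0.01,-0.09 0.01,-0.12 0.01,-0.14 0.01,-0.16 0.01,-0.19
2 1.5 0.00,-0.02 -0.01,-0.04 -0.01,-0.07 -0.02,-0.09 -0.03,-0.11 -0.04,-0.13 -0.05,-0.16 -0.05,-0.18
3 2.0 -0.01,-0.02 -0.03,-0.04 -0.04,-0.06 -0.05,-0.08 -0.06,-0.10 -0.08,-0.12 -0.09,-0.14 -0.11,-0.16
4 2.5 -0.01,-0.02 -0.03,-0.03 -0.04,-0.05 -0.06,-0.07 -0.08,-0.08 -0.10,-0.10 -0.11,-0.11 -0.13,-0.13
5 3.0 -0.02,-0.01 -0.04,-0.03 -0.06,-0.04 -0.08,-0.05 -0.10,-0.06 -0.12,-0.07 -0.15,-0.08 -0.17,-0.09
6 3.5 -0.02,-0.01 -0.04,-0.02 -0.06,-0.03 -0.09,-0.04 -0.11,-0.05 -0.13,-0.06 -0.15,-0.06 -0.18,-0.07
7 4.0 -0.02,-0.01 -0.04,-0.01 -0.06,-0.02 -0.09,-0.02 -0.11,-0.03 -0.13,-0.03 -0.16,-0.04 -0.18,-0.04
8 4.5 -0.02,0.00 -0.05,-0.01 -0.07,-0.01 -0.10,-0.01 -0.12,-0.01 -0.14,-0.01 -0.17,-0.02 -0.19,-0.02
9 5.0 -0.02,0.00 -0.05,0.00 -0.07,0.00 -0.10,0.00 -0.12,0.01 -0.14,0.01 -0.17,0.01 -0.19,0.01
10 5.5 -0.02,0.01 -0.05,0.01 -0.07,0.02 -0.09,0.02 -0.12,0.03 -0.14,0.03 -0.16,0.04 -0.18,0.05
11 6.0 -0.03,0.01 -0.05,0.01 -0.07,0.02 -0.09,0.03 -0.11,0.04 -0.13,0.06 -0.15,0.07 -0.17,0.08
12 6.5 -0.02,0.01 -0.04,0.03 -0.06,0.04 -0.08,0.06 -0.10,0.07 -0.12,0.09 -0.13,0.11 -0.15,0.12
13 7.0 -0.01,0.02 -0.03,0.04 -0.04,0.06 -0.06,0.08 -0.07,0.10 -0.08,0.12 -0.09,0.14 -0.11,0.16
14 7.5 -0.01,0.02 -0.01,0.04 -0.02,0.07 -0.03,0.09 -0.03,0.11 -0.04,0.13 -0.04,0.16 -0.05,0.18
15 8.0 0.00,0.03 0.00,0.05 0.00,0.07 0.01,0.10 0.01,0.12 0.01,0.14 0.02,0.17 0.02,0.19
```

Call:
step_arm([
  [0.01,-0.01,0,0,0,0,0],
  [0.02,-0.03,0,0,0,0,0],
  [0.03,-0.06,0,0,0,0,0],
  [0.04,-0.08,0,0,0,0,0],
  [0.05,-0.1,0,0,0,0,0],
  [0.06,-0.12,0,0,0,0,0],
  [0.07,-0.14,0,0,0,0,0],
  [0.07,-0.17,0,0,0,0,0],
])

```text
time_s: 16.68
eef_pos: [0.5615, 0.0069, 0.1025]
ee_rot: [[0.0, 1.0, 0.001], [1.0, -0.0, 0.001], [0.001, 0.001, -1.0]]
force: [4.2, -0.9, 5.2]
gripper_width: 0.0171
gripper_force: 59.4
```

Call:
step_arm([
  [0.01,-0.02,0,0,0,0,0],
  [0.01,-0.04,0,0,0,0,0],
  [0.01,-0.07,0,0,0,0,0],
  [0.01,-0.09,0,0,0,0,0],
  [0.01,-0.12,0,0,0,0,0],
  [0.01,-0.14,0,0,0,0,0],
  [0.01,-0.16,0,0,0,0,0],
  [0.01,-0.19,0,0,0,0,0],
])

```text
time_s: 17.35
eef_pos: [0.5423, 0.0077, 0.1024]
ee_rot: [[0.0, 1.0, 0.001], [1.0, -0.0, 0.0], [0.0, 0.001, -1.0]]
force: [5.1, 0.4, 5.7]
gripper_width: 0.0169
gripper_force: 59.4
```

Call:
step_arm([
  [0,-0.02,0,0,0,0,0],
  [-0.01,-0.04,0,0,0,0,0],
  [-0.01,-0.07,0,0,0,0,0],
  [-0.02,-0.09,0,0,0,0,0],
  [-0.03,-0.11,0,0,0,0,0],
  [-0.04,-0.13,0,0,0,0,0],
  [-0.05,-0.16,0,0,0,0,0],
  [-0.05,-0.18,0,0,0,0,0],
])

```text
time_s: 18.02
eef_pos: [0.5239, 0.0023, 0.1022]
ee_rot: [[-0.0, 1.0, -0.0], [1.0, 0.0, -0.0], [-0.0, -0.0, -1.0]]
force: [4.5, 1.2, 4.2]
gripper_width: 0.017
gripper_force: 59.4
```

```bash
python3 - <<'E'
from h import *
np.set_printoptions(precision=4,suppress=True)
rel([.5256,.003,.102])
for cam in ['scene','side']:
    im,d=manip.grab_frame(cam)
    for n in ['burnisher','burnisher_tip','caul0']:
        for r in manip.pinpoint(cam,n)[:3]: print(cam,n,round(r['score'],2),np.array(r['position']))
E
```

```text
t 18.0167 tcp [0.5239 0.0023 0.1022] yaw tool x 90.0 rel [0.007 0.017 0.002] F [4.5 1.2 4.2] w 0.017
scene burnisher 0.61 [0.5236 0.003  0.1211]
scene burnisher_tip 0.49 [0.5271 0.0038 0.0565]
scene caul0 0.78 [ 0.4415  0.1549 -0.    ]
scene caul0 0.6 [0.6266 0.1801 0.0034]
scene caul0 0.56 [ 0.5476  0.2269 -0.0045]
side burnisher 0.79 [ 0.5212 -0.0016  0.126 ]
side burnisher_tip 0.58 [0.5206 0.0007 0.0561]
side caul0 0.79 [ 0.5466  0.2237 -0.0019]
side caul0 0.57 [ 0.443   0.1525 -0.0005]
side caul0 0.53 [0.6194 0.1777 0.0011]
```

Call:
step_arm([
  [-0.01,-0.02,0,0,0,0,0],
  [-0.03,-0.04,0,0,0,0,0],
  [-0.04,-0.06,0,0,0,0,0],
  [-0.05,-0.08,0,0,0,0,0],
  [-0.06,-0.1,0,0,0,0,0],
  [-0.08,-0.12,0,0,0,0,0],
  [-0.09,-0.14,0,0,0,0,0],
  [-0.11,-0.16,0,0,0,0,0],
])

```text
time_s: 19.08
eef_pos: [0.5077, -0.0084, 0.1022]
ee_rot: [[0.0, 1.0, -0.001], [1.0, -0.0, 0.0], [0.0, -0.001, -1.0]]
force: [2.7, 3.3, 5.2]
gripper_width: 0.0171
gripper_force: 59.4
```

Call:
step_arm([
  [-0.01,-0.02,0,0,0,0,0],
  [-0.03,-0.03,0,0,0,0,0],
  [-0.04,-0.05,0,0,0,0,0],
  [-0.06,-0.07,0,0,0,0,0],
  [-0.08,-0.08,0,0,0,0,0],
  [-0.1,-0.1,0,0,0,0,0],
  [-0.11,-0.11,0,0,0,0,0],
  [-0.13,-0.13,0,0,0,0,0],
])

```text
time_s: 19.75
eef_pos: [0.4951, -0.0215, 0.1022]
ee_rot: [[0.0, 1.0, -0.0], [1.0, -0.0, 0.0], [0.0, -0.0, -1.0]]
force: [1.8, 3.9, 4.5]
gripper_width: 0.0169
gripper_force: 59.4
```

Call:
step_arm([
  [-0.02,-0.01,0,0,0,0,0],
  [-0.04,-0.03,0,0,0,0,0],
  [-0.06,-0.04,0,0,0,0,0],
  [-0.08,-0.05,0,0,0,0,0],
  [-0.1,-0.06,0,0,0,0,0],
  [-0.12,-0.07,0,0,0,0,0],
  [-0.15,-0.08,0,0,0,0,0],
  [-0.17,-0.09,0,0,0,0,0],
])

```text
time_s: 20.42
eef_pos: [0.4859, -0.0387, 0.1022]
ee_rot: [[0.0, 1.0, -0.001], [1.0, -0.0, 0.0], [0.0, -0.001, -1.0]]
force: [1.1, 5.0, 4.9]
gripper_width: 0.0171
gripper_force: 59.5
```

Call:
step_arm([
  [-0.02,-0.01,0,0,0,0,0],
  [-0.04,-0.02,0,0,0,0,0],
  [-0.06,-0.03,0,0,0,0,0],
  [-0.09,-0.04,0,0,0,0,0],
  [-0.11,-0.05,0,0,0,0,0],
  [-0.13,-0.06,0,0,0,0,0],
  [-0.15,-0.06,0,0,0,0,0],
  [-0.18,-0.07,0,0,0,0,0],
])

```text
time_s: 21.08
eef_pos: [0.479, -0.0565, 0.1022]
ee_rot: [[-0.0, 1.0, -0.0], [1.0, 0.0, 0.0], [0.0, -0.0, -1.0]]
force: [0.5, 4.1, 4.9]
gripper_width: 0.017
gripper_force: 59.4
```

Call:
step_arm([
  [-0.02,-0.01,0,0,0,0,0],
  [-0.04,-0.01,0,0,0,0,0],
  [-0.06,-0.02,0,0,0,0,0],
  [-0.09,-0.02,0,0,0,0,0],
  [-0.11,-0.03,0,0,0,0,0],
  [-0.13,-0.03,0,0,0,0,0],
  [-0.16,-0.04,0,0,0,0,0],
  [-0.18,-0.04,0,0,0,0,0],
])

```text
time_s: 21.75
eef_pos: [0.4748, -0.0747, 0.1022]
ee_rot: [[0.0, 1.0, -0.001], [1.0, -0.0, -0.0], [-0.0, -0.001, -1.0]]
force: [0.7, 4.7, 4.5]
gripper_width: 0.0172
gripper_force: 59.4
```

```bash
python3 - <<'E'
from h import *
np.set_printoptions(precision=4,suppress=True)
rel([.4751,-.0741,.102])
for cam in ['scene','side']:
    im,d=manip.grab_frame(cam)
    for n in ['burnisher','burnisher_tip']:
        for r in manip.pinpoint(cam,n)[:2]: print(cam,n,round(r['score'],2),np.array(r['position']))
E
```

```text
t 21.75 tcp [ 0.4748 -0.0747  0.1022] yaw tool x 90.0 rel [0.006 0.003 0.002] F [0.7 4.7 4.5] w 0.0172
scene burnisher 0.56 [ 0.4715 -0.0732  0.1192]
scene burnisher_tip 0.77 [ 0.4733 -0.074   0.0567]
scene burnisher_tip 0.3 [0.5778 0.0063 0.0545]
side burnisher 0.81 [ 0.4719 -0.0773  0.1242]
side burnisher_tip 0.7 [ 0.4745 -0.0748  0.0592]
```

Call:
step_arm([
  [-0.02,0,0,0,0,0,0],
  [-0.05,-0.01,0,0,0,0,0],
  [-0.07,-0.01,0,0,0,0,0],
  [-0.1,-0.01,0,0,0,0,0],
  [-0.12,-0.01,0,0,0,0,0],
  [-0.14,-0.01,0,0,0,0,0],
  [-0.17,-0.02,0,0,0,0,0],
  [-0.19,-0.02,0,0,0,0,0],
])

```text
time_s: 22.72
eef_pos: [0.4732, -0.0937, 0.1023]
ee_rot: [[0.0, 1.0, 0.0], [1.0, -0.0, -0.0], [-0.0, 0.0, -1.0]]
force: [-0.2, 5.0, 4.1]
gripper_width: 0.017
gripper_force: 59.4
```

Call:
step_arm([
  [-0.02,0,0,0,0,0,0],
  [-0.05,0,0,0,0,0,0],
  [-0.07,0,0,0,0,0,0],
  [-0.1,0,0,0,0,0,0],
  [-0.12,0.01,0,0,0,0,0],
  [-0.14,0.01,0,0,0,0,0],
  [-0.17,0.01,0,0,0,0,0],
  [-0.19,0.01,0,0,0,0,0],
])

```text
time_s: 23.38
eef_pos: [0.4743, -0.1128, 0.1023]
ee_rot: [[0.0, 1.0, 0.0], [1.0, -0.0, -0.0], [-0.0, 0.0, -1.0]]
force: [0.0, 4.9, 4.5]
gripper_width: 0.0168
gripper_force: 59.4
```

Call:
step_arm([
  [-0.02,0.01,0,0,0,0,0],
  [-0.05,0.01,0,0,0,0,0],
  [-0.07,0.02,0,0,0,0,0],
  [-0.09,0.02,0,0,0,0,0],
  [-0.12,0.03,0,0,0,0,0],
  [-0.14,0.03,0,0,0,0,0],
  [-0.16,0.04,0,0,0,0,0],
  [-0.18,0.05,0,0,0,0,0],
])

```text
time_s: 24.05
eef_pos: [0.479, -0.1307, 0.1022]
ee_rot: [[-0.0, 1.0, -0.001], [1.0, 0.0, 0.0], [0.0, -0.001, -1.0]]
force: [-1.7, 3.9, 4.5]
gripper_width: 0.0173
gripper_force: 59.4
```

Call:
step_arm([
  [-0.03,0.01,0,0,0,0,0],
  [-0.05,0.01,0,0,0,0,0],
  [-0.07,0.02,0,0,0,0,0],
  [-0.09,0.03,0,0,0,0,0],
  [-0.11,0.04,0,0,0,0,0],
  [-0.13,0.06,0,0,0,0,0],
  [-0.15,0.07,0,0,0,0,0],
  [-0.17,0.08,0,0,0,0,0],
])

```text
time_s: 24.72
eef_pos: [0.4873, -0.1476, 0.1022]
ee_rot: [[-0.0, 1.0, -0.0], [1.0, 0.0, 0.0], [0.0, -0.0, -1.0]]
force: [-1.1, 4.2, 4.4]
gripper_width: 0.0171
gripper_force: 59.4
```

Call:
step_arm([
  [-0.02,0.01,0,0,0,0,0],
  [-0.04,0.03,0,0,0,0,0],
  [-0.06,0.04,0,0,0,0,0],
  [-0.08,0.06,0,0,0,0,0],
  [-0.1,0.07,0,0,0,0,0],
  [-0.12,0.09,0,0,0,0,0],
  [-0.13,0.11,0,0,0,0,0],
  [-0.15,0.12,0,0,0,0,0],
])

```text
time_s: 25.38
eef_pos: [0.4994, -0.1626, 0.1022]
ee_rot: [[-0.0, 1.0, -0.0], [1.0, 0.0, 0.0], [0.0, -0.0, -1.0]]
force: [-0.6, 3.9, 5.3]
gripper_width: 0.0165
gripper_force: 59.4
```

Call:
step_arm([
  [-0.01,0.02,0,0,0,0,0],
  [-0.03,0.04,0,0,0,0,0],
  [-0.04,0.06,0,0,0,0,0],
  [-0.06,0.08,0,0,0,0,0],
  [-0.07,0.1,0,0,0,0,0],
  [-0.08,0.12,0,0,0,0,0],
  [-0.09,0.14,0,0,0,0,0],
  [-0.11,0.16,0,0,0,0,0],
])

```text
time_s: 26.05
eef_pos: [0.5154, -0.1734, 0.1022]
ee_rot: [[-0.0, 1.0, 0.0], [1.0, 0.0, 0.0], [0.0, 0.0, -1.0]]
force: [-2.9, 4.1, 4.3]
gripper_width: 0.0169
gripper_force: 59.4
```

Call:
step_arm([
  [-0.01,0.02,0,0,0,0,0],
  [-0.01,0.04,0,0,0,0,0],
  [-0.02,0.07,0,0,0,0,0],
  [-0.03,0.09,0,0,0,0,0],
  [-0.03,0.11,0,0,0,0,0],
  [-0.04,0.13,0,0,0,0,0],
  [-0.04,0.16,0,0,0,0,0],
  [-0.05,0.18,0,0,0,0,0],
])

```text
time_s: 26.72
eef_pos: [0.5335, -0.1785, 0.1023]
ee_rot: [[0.0, 1.0, 0.0], [1.0, -0.0, -0.0], [-0.0, 0.0, -1.0]]
force: [-4.2, 3.0, 5.0]
gripper_width: 0.0169
gripper_force: 59.5
```

Call:
step_arm([
  [0,0.03,0,0,0,0,0],
  [0,0.05,0,0,0,0,0],
  [0,0.07,0,0,0,0,0],
  [0.01,0.1,0,0,0,0,0],
  [0.01,0.12,0,0,0,0,0],
  [0.01,0.14,0,0,0,0,0],
  [0.02,0.17,0,0,0,0,0],
  [0.02,0.19,0,0,0,0,0],
])

```text
time_s: 27.38
eef_pos: [0.5528, -0.1766, 0.1024]
ee_rot: [[0.0, 1.0, 0.001], [1.0, -0.0, -0.0], [-0.0, 0.001, -1.0]]
force: [-4.7, -1.4, 4.5]
gripper_width: 0.0175
gripper_force: 59.4
```

```bash
python3 - <<'E'
from h import *
np.set_printoptions(precision=4,suppress=True)
rel([.5516,-.1757,.102])
for cam in ['scene','side']:
    im,d=manip.grab_frame(cam)
    for n in ['burnisher','burnisher_tip']:
        for r in manip.pinpoint(cam,n)[:2]: print(cam,n,round(r['score'],2),np.array(r['position']))
E
```

```text
t 27.3833 tcp [ 0.5528 -0.1766  0.1024] yaw tool x 90.0 rel [ 0.009 -0.012  0.004] F [-4.7 -1.4  4.5] w 0.0175
scene burnisher 0.67 [ 0.5519 -0.1748  0.1215]
scene burnisher 0.62 [0.4254 0.3728 0.1436]
scene burnisher_tip 0.45 [ 0.5548 -0.1768  0.0584]
side burnisher 0.29 [ 0.4469  0.1532 -0.0025]
side burnisher_tip 0.62 [ 0.5502 -0.1771  0.061 ]
```

Call:
step_arm([
  [0,0,-0.05,0,0,0,0],
  [0,0,-0.1,0,0,0,0],
  [0,0,-0.2,0,0,0,0],
  [0,0,-0.35,0,0,0,0],
  [0,0,-0.5,0,0,0,0],
  [0,0,-0.65,0,0,0,0],
  [0,0,-0.75,0,0,0,0],
  [0,0,-0.75,0,0,0,0],
])

```text
time_s: 28.35
eef_pos: [0.5538, -0.1769, 0.1804]
ee_rot: [[0.0, 1.0, 0.004], [1.0, -0.0, -0.002], [-0.002, 0.004, -1.0]]
force: [0.4, -0.3, -0.4]
gripper_width: 0.0171
gripper_force: 58.7
```

Call:
step_arm([
  [-0.1,-0.07,0,0,0,0,0],
  [-0.2,-0.15,0,0,0,0,0],
  [-0.3,-0.23,0,0,0,0,0],
  [-0.42,-0.32,0,0,0,0,0],
  [-0.54,-0.41,0,0,0,0,0],
  [-0.65,-0.5,0,0,0,0,0],
  [-0.75,-0.57,0,0,0,0,0],
  [-0.75,-0.57,0,0,0,0,0],
])

```text
time_s: 29.02
eef_pos: [0.4931, -0.2535, 0.1766]
ee_rot: [[0.003, 1.0, -0.002], [1.0, -0.003, -0.0], [-0.0, -0.002, -1.0]]
force: [-0.5, -0.1, -0.7]
gripper_width: 0.017
gripper_force: 58.7
```

Call:
step_arm([
  [-0.1,-0.07,0,0,0,0.07,0],
  [-0.2,-0.15,0,0,0,0.14,0],
  [-0.3,-0.23,0,0,0,0.21,0],
  [-0.42,-0.32,0,0,0,0.28,0],
  [-0.54,-0.41,0,0,0,0.35,0],
  [-0.65,-0.5,0,0,0,0.42,0],
  [-0.74,-0.57,0,0,0,0.5,0],
  [-0.74,-0.57,0,0,0,0.5,0],
])

```text
time_s: 29.68
eef_pos: [0.4372, -0.3267, 0.1771]
ee_rot: [[0.711, 0.704, -0.0], [0.704, -0.711, -0.0], [-0.0, -0.0, -1.0]]
force: [-0.1, -0.2, -1.2]
gripper_width: 0.0169
gripper_force: 58.7
```

Call:
step_arm([
  [0,0,0,0,0,0.05,0],
  [0,0,0,0,0,0.1,0],
  [0,0,0,0,0,0.15,0],
  [0,0,0,0,0,0.2,0],
  [0,0,0,0,0,0.25,0],
  [0,0,0,0,0,0.25,0],
  [0,0,0,0,0,0.25,0],
  [0,0,0,0,0,0.25,0],
])

```text
time_s: 30.35
eef_pos: [0.4385, -0.3251, 0.1772]
ee_rot: [[0.922, 0.386, 0.0], [0.386, -0.922, 0.0], [0.0, -0.0, -1.0]]
force: [-0.5, 0.3, -1.0]
gripper_width: 0.0172
gripper_force: 58.7
```

```bash
python3 - <<'E'
from h import *
np.set_printoptions(precision=4,suppress=True)
rel([.4392,-.3252,.072])
save('wrist','w4.png')
im,d=manip.grab_frame('side');P=cloud('side',d)
m=manip.regions_of('side','burnisher')[0]['mask']&(d>0);Q=P[m];Q=Q[Q[:,2]>.18]
print(cv2.minAreaRect(Q[:,:2].astype(np.float32)*1000),len(Q))
for n in ['burnisher_tip','burnisher','rest_seat']:
    for r in manip.pinpoint('side',n)[:2]: print(n,round(r['score'],2),np.array(r['position']))
E
```

```text
t 30.35 tcp [ 0.4385 -0.3251  0.1772] yaw tool x 22.71 rel [0.006 0.004 1.052] F [-0.5  0.3 -1. ] w 0.0172
((416.8581237792969, -332.864501953125), (85.71990966796875, 21.42323112487793), 20.972761154174805) 461
burnisher_tip 0.76 [ 0.438  -0.3242  0.136 ]
burnisher 0.62 [ 0.4356 -0.3282  0.1998]
rest_seat 0.84 [ 0.4324 -0.3267  0.092 ]
rest_seat 0.72 [ 0.2021 -0.2867  0.1277]
```

View pics/w4.png

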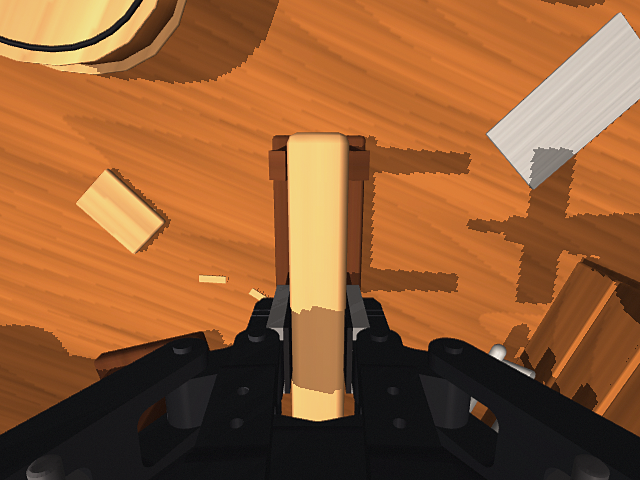

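The bar is over the stand and aligned with the saddles. Lower it.

Call:
step_arm([
  [0,0,0.1,0,0,0,0],
  [0,0,0.25,0,0,0,0],
  [0,0,0.4,0,0,0,0],
  [0,0,0.52,0,0,0,0],
  [0,0,0.64,0,0,0,0],
  [0,0,0.74,0,0,0,0],
  [0,0,0.82,0,0,0,0],
  [0,0,0.85,0,0,0,0],
])

```text
time_s: 31.32
eef_pos: [0.4375, -0.3249, 0.0905]
ee_rot: [[0.924, 0.383, -0.002], [0.383, -0.924, 0.002], [-0.001, -0.002, -1.0]]
force: [-0.2, 1.0, -0.9]
gripper_width: 0.0169
gripper_force: 58.7
```

Call:
step_arm([
  [0,0,0.04,0,0,0,0],
  [0,0,0.08,0,0,0,0],
  [0,0,0.11,0,0,0,0],
  [0,0,0.14,0,0,0,0],
  [0,0,0.16,0,0,0,0],
  [0,0,0.18,0,0,0,0],
  [0,0,0.18,0,0,0,0],
  [0,0,0.18,0,0,0,0],
])

```text
time_s: 31.98
eef_pos: [0.4383, -0.3255, 0.0743]
ee_rot: [[0.924, 0.383, 0.0], [0.383, -0.924, -0.0], [0.0, 0.0, -1.0]]
force: [-0.0, -0.4, -1.8]
gripper_width: 0.0169
gripper_force: 58.7
```

Call:
step_arm([
  [0,0,0.01,0,0,0,0],
  [0,0,0.02,0,0,0,0],
  [0,0,0.02,0,0,0,0],
  [0,0,0.02,0,0,0,0],
  [0,0,0.02,0,0,0,0.2],
  [0,0,0.02,0,0,0,0.5],
  [0,0,0.02,0,0,0,1],
  [0,0,0.02,0,0,0,1],
])

```text
time_s: 32.65
eef_pos: [0.4385, -0.3257, 0.0726]
ee_rot: [[0.924, 0.383, 0.0], [0.383, -0.924, -0.0], [0.0, 0.001, -1.0]]
force: [0.2, 0.2, 0.9]
gripper_width: 0.0528
gripper_force: 0.0
```

Call:
step_arm([
  [0,0,0,0,0,0,1],
  [0,0,0,0,0,0,1],
  [0,0,0,0,0,0,1],
  [0,0,0,0,0,0,1],
  [0,0,-0.1,0,0,0,1],
  [0,0,-0.25,0,0,0,1],
  [0,0,-0.4,0,0,0,1],
  [0,0,-0.6,0,0,0,1],
])

```text
time_s: 33.32
eef_pos: [0.4376, -0.3249, 0.1325]
ee_rot: [[0.924, 0.383, -0.002], [0.383, -0.924, 0.001], [-0.001, -0.002, -1.0]]
force: [-0.8, 0.4, 0.2]
gripper_width: 0.0859
gripper_force: 0.0
```

Call:
step_arm([
  [0,0,-0.2,0,0,0,1],
  [0,0,-0.4,0,0,0,1],
  [0,0,-0.6,0,0,0,1],
  [0,0,-0.8,0,0,0,1],
  [0,0,-1,0,0,0,1],
  [0,0,-1,0,0,0,1],
  [0,0,-1,0,0,0,1],
  [0,0,-1,0,0,0,1],
])

```text
time_s: 33.98
eef_pos: [0.4379, -0.3252, 0.232]
ee_rot: [[0.924, 0.383, -0.0], [0.383, -0.924, 0.0], [-0.0, -0.0, -1.0]]
force: [0.8, -0.4, -0.9]
gripper_width: 0.0851
gripper_force: 0.0
```

```bash
cat > ms.py <<'E'
from h import *
np.set_printoptions(precision=4,suppress=True)
def cauls(cam='side'):
    im,d=manip.grab_frame(cam);P=cloud(cam,d)
    for r in manip.pinpoint(cam,'caul0'): print(cam,'pin',round(r['score'],2),np.array(r['position']))
    for r in manip.regions_of(cam,'caul0'):
        Q=P[r['mask']&(d>0)];T=Q[(Q[:,2]>.095)]
        if len(T)>8: print(cam,'mask',round(r['score'],2),cv2.minAreaRect(T[:,:2].astype(np.float32)*1000),len(T),T[:,2].max())
E
python3 - <<'E'
from ms import *
im,d=manip.grab_frame('side');P=cloud('side',d)
m=manip.regions_of('side','burnisher')[0]['mask']&(d>0);Q=P[m];Q=Q[Q[:,2]>.085]
print(cv2.minAreaRect(Q[:,:2].astype(np.float32)*1000),len(Q),Q[:,2].mean())
for n in ['burnisher_tip','burnisher','rest_seat']:
    for r in manip.pinpoint('side',n)[:2]: print(n,round(r['score'],2),np.array(r['position']))
cauls('side');cauls('scene')
for cam in ('side','scene'):
  for r in manip.pinpoint(cam,'peg0'): print(cam,'peg',round(r['score'],2),np.array(r['position']))
rel([.44,.15,.25])
E
```

```text
((438.3655090332031, -324.9924621582031), (131.24513244628906, 18.074317932128906), 22.718223571777344) 614 0.09712588885467173
burnisher_tip 0.68 [ 0.4362 -0.3234  0.0282]
burnisher_tip 0.3 [0.622  0.1791 0.0024]
burnisher 0.81 [ 0.4348 -0.3261  0.0949]
rest_seat 0.93 [ 0.202  -0.2873  0.1245]
rest_seat 0.92 [ 0.436  -0.3266  0.0912]
side pin 0.86 [ 0.4458  0.1533 -0.0001]
side pin 0.73 [0.6226 0.1791 0.0018]
side pin 0.58 [ 0.546   0.2242 -0.002 ]
side mask 0.84 ((544.469970703125, 224.77816772460938), (18.078136444091797, 48.98493576049805), 72.10477447509766) 166 0.11820325533125131
side mask 0.81 ((441.0567321777344, 152.46180725097656), (16.589168548583984, 50.8525276184082), 83.80916595458984) 165 0.11773962904726787
side mask 0.42 ((434.67071533203125, -326.77410888671875), (117.94881439208984, 54.23818588256836), 22.902908325195312) 144 0.10002714339371144
scene pin 0.95 [0.6238 0.182  0.0031]
scene pin 0.92 [ 0.5446  0.2239 -0.0032]
scene pin 0.91 [ 0.4428  0.1561 -0.0017]
scene pin 0.3 [ 0.569  -0.0863  0.0136]
scene mask 0.86 ((624.0004272460938, 179.64195251464844), (13.090784072875977, 49.77914810180664), 42.54593276977539) 175 0.12095375143527787
scene mask 0.75 ((442.5386962890625, 154.43177795410156), (13.77025318145752, 49.15154266357422), 82.10319519042969) 143 0.1200611843810302
scene mask 0.61 ((546.9964599609375, 226.09390258789062), (13.09935188293457, 49.47388458251953), 69.09760284423828) 167 0.12029319121949889
side peg 0.98 [0.5082 0.3683 0.1384]
side peg 0.83 [0.427  0.372  0.1423]
side peg 0.49 [ 0.548   0.2261 -0.001 ]
scene peg 0.84 [0.5926 0.3662 0.1378]
scene peg 0.8 [0.424  0.3717 0.1437]
scene peg 0.17 [0.5758 0.005  0.0594]
t 34.6333 tcp [ 0.4382 -0.3255  0.2323] yaw tool x 22.5 rel [ 1.836 -4.386 -0.177] F [ 0.7 -0.8  0.2] w 0.0854
```

The burnisher is home in its stand, with its centre at (438,-325) as before. Next the cauls. Fly to the nearest one.

Call:
step_arm([
  [0.04,-0.1,0,0,0,-0.07,1],
  [0.1,-0.22,0,0,0,-0.14,1],
  [0.15,-0.35,0,0,0,-0.21,1],
  [0.2,-0.5,0,0,0,-0.28,1],
  [0.25,-0.65,0,0,0,-0.35,1],
  [0.32,-0.8,0,0,0,-0.42,1],
  [0.38,-0.92,0,0,0,-0.5,1],
  [0.38,-0.92,0,0,0,-0.5,1],
])

```text
time_s: 35.3
eef_pos: [0.4381, -0.224, 0.2324]
ee_rot: [[0.378, 0.926, 0.0], [0.926, -0.378, 0.001], [0.001, -0.0, -1.0]]
force: [-0.1, -0.3, 0.2]
gripper_width: 0.0854
gripper_force: 0.0
```

Call:
step_arm([
  [0.1,-0.04,0,0,0,-0.07,1],
  [0.22,-0.1,0,0,0,-0.14,1],
  [0.35,-0.15,0,0,0,-0.21,1],
  [0.5,-0.2,0,0,0,-0.28,1],
  [0.65,-0.25,0,0,0,-0.35,1],
  [0.8,-0.32,0,0,0,-0.42,1],
  [0.92,-0.38,0,0,0,-0.5,1],
  [0.92,-0.38,0,0,0,-0.5,1],
])

```text
time_s: 35.97
eef_pos: [0.4382, -0.1252, 0.2324]
ee_rot: [[-0.385, 0.923, 0.0], [0.923, 0.385, 0.001], [0.0, 0.0, -1.0]]
force: [0.4, 0.7, -0.4]
gripper_width: 0.0853
gripper_force: 0.0
```

Call:
step_arm([
  [0.1,0.04,0,0,0,-0.07,1],
  [0.22,0.1,0,0,0,-0.14,1],
  [0.35,0.15,0,0,0,-0.21,1],
  [0.5,0.2,0,0,0,-0.28,1],
  [0.65,0.25,0,0,0,-0.35,1],
  [0.8,0.32,0,0,0,-0.42,1],
  [0.92,0.38,0,0,0,-0.5,1],
  [0.92,0.38,0,0,0,-0.5,1],
])

```text
time_s: 36.63
eef_pos: [0.4386, -0.0261, 0.2325]
ee_rot: [[-0.924, 0.383, 0.001], [0.383, 0.924, 0.0], [-0.0, 0.0, -1.0]]
force: [-0.6, 0.0, 0.5]
gripper_width: 0.0854
gripper_force: 0.0
```

Call:
step_arm([
  [0.04,0.1,0,0,0,-0.06,1],
  [0.1,0.22,0,0,0,-0.12,1],
  [0.15,0.35,0,0,0,-0.17,1],
  [0.2,0.5,0,0,0,-0.17,1],
  [0.25,0.65,0,0,0,-0.17,1],
  [0.32,0.8,0,0,0,-0.17,1],
  [0.38,0.92,0,0,0,-0.17,1],
  [0.38,0.92,0,0,0,-0.17,1],
])

```text
time_s: 37.3
eef_pos: [0.4387, 0.0732, 0.2324]
ee_rot: [[-0.991, 0.13, 0.0], [0.13, 0.991, 0.0], [-0.0, 0.0, -1.0]]
force: [0.4, -0.7, -0.1]
gripper_width: 0.0857
gripper_force: 0.0
```

Call:
step_arm([
  [0,0.1,0,0,0,0,1],
  [0.02,0.25,0,0,0,0,1],
  [0.04,0.4,0,0,0,0,1],
  [0.05,0.55,0,0,0,0,1],
  [0.06,0.7,0,0,0,0,1],
  [0.06,0.79,0,0,0,0,1],
  [0.06,0.79,0,0,0,0,1],
  [0.06,0.79,0,0,0,0,1],
])

```text
time_s: 37.97
eef_pos: [0.4424, 0.1514, 0.2322]
ee_rot: [[-0.992, 0.126, -0.0], [0.126, 0.992, -0.001], [0.0, -0.001, -1.0]]
force: [0.3, -0.2, -0.0]
gripper_width: 0.0854
gripper_force: 0.0
```

```bash
python3 - <<'E'
from ms import *
print(manip.read_state()['qpos'])
save('wrist','w5.png');cauls('wrist')
rel([.442,.1535,.083])
E
```

```text
[ 0.277  -0.1372  2.0274 -0.0008  1.2518 -1.1672]
wrist pin 0.94 [ 0.4423  0.1548 -0.0033]
wrist pin 0.89 [0.5477 0.2258 0.0004]
wrist pin 0.7 [0.6215 0.18   0.003 ]
wrist mask 0.83 ((521.6100463867188, 180.58441162109375), (181.55490112304688, 8.929315567016602), 10.677212715148926) 125 0.30677521283299203
wrist mask 0.78 ((441.06365966796875, 153.8311767578125), (11.501443862915039, 49.332881927490234), 82.73373413085938) 1294 0.11597701077030342
wrist mask 0.69 ((505.10076904296875, 215.0514678955078), (129.3885955810547, 27.641395568847656), 9.461058616638184) 1121 0.24410458864728748
wrist mask 0.68 ((507.1500244140625, 342.3950500488281), (2.3853907585144043, 3.7775981426239014), 68.60120391845703) 13 0.14667677211900543
t 38.1667 tcp [0.4422 0.1511 0.2322] yaw tool x 172.73 rel [0.005 0.024 1.492] F [-0.8  0.3 -0.7] w 0.0854
```

View pics/w5.png

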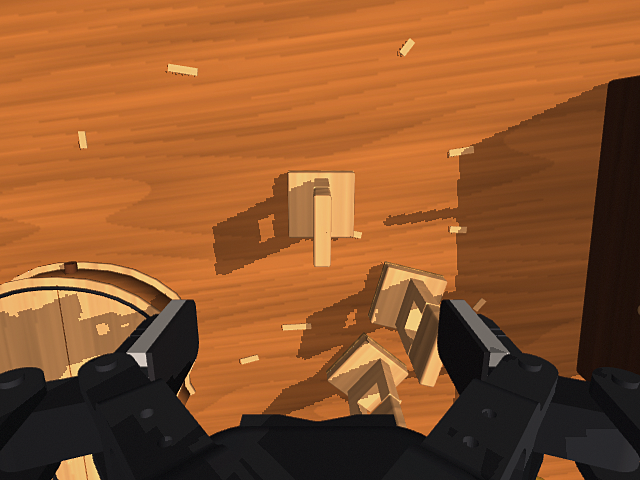

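The caul stands upright under the tool at (322,220), board vertical in the picture, as measured. Grasp it.

Call:
step_arm([
  [0.01,0.02,0.15,0,0,0,1],
  [0.01,0.02,0.3,0,0,0,1],
  [0.01,0.02,0.45,0,0,0,1],
  [0.01,0.02,0.6,0,0,0,1],
  [0.01,0.02,0.75,0,0,0,1],
  [0.01,0.02,0.85,0,0,0,1],
  [0.01,0.02,0.9,0,0,0,1],
  [0.01,0.02,0.9,0,0,0,1],
])

```text
time_s: 38.83
eef_pos: [0.4406, 0.1534, 0.1411]
ee_rot: [[-0.992, 0.126, -0.002], [0.126, 0.992, -0.001], [0.002, -0.001, -1.0]]
force: [-0.1, -0.4, 0.7]
gripper_width: 0.0853
gripper_force: 0.0
```

Call:
step_arm([
  [0,0,0.1,0,0,0,1],
  [0,0,0.2,0,0,0,1],
  [0,0,0.3,0,0,0,1],
  [0,0,0.4,0,0,0,1],
  [0,0,0.5,0,0,0,1],
  [0,0,0.58,0,0,0,1],
  [0,0,0.58,0,0,0,1],
  [0,0,0.58,0,0,0,1],
])

```text
time_s: 39.5
eef_pos: [0.4408, 0.1538, 0.0834]
ee_rot: [[-0.992, 0.125, -0.002], [0.125, 0.992, -0.001], [0.002, -0.001, -1.0]]
force: [-0.2, 0.8, -0.2]
gripper_width: 0.0857
gripper_force: 0.0
```

Call:
step_arm([
  [0,0,0,0,0,0,0.5],
  [0,0,0,0,0,0,0.3],
  [0,0,0,0,0,0,0.1],
  [0,0,0,0,0,0,0],
  [0,0,0,0,0,0,0],
  [0,0,0,0,0,0,0],
  [0,0,0,0,0,0,0],
  [0,0,0,0,0,0,0],
])

```text
time_s: 40.17
eef_pos: [0.4418, 0.1541, 0.0847]
ee_rot: [[-0.992, 0.125, 0.001], [0.125, 0.992, 0.0], [-0.001, 0.001, -1.0]]
force: [-0.1, 0.3, 1.6]
gripper_width: 0.0111
gripper_force: 59.2
```

```bash
python3 - <<'E'
from ms import *
rel([.4255,.373,.17])
im,d=manip.grab_frame('scene')
# peg geometry from cloud: side+scene
for cam in ('scene','side'):
    im,d=manip.grab_frame(cam);P=cloud(cam,d)
    Q=P[(d>0)&(P[...,2]>.132)&(P[...,2]<.175)&(P[...,1]>.335)&(P[...,1]<.40)&(P[...,0]>.38)&(P[...,0]<.65)]
    for c in (.4255,.508,.5935):
        q=Q[abs(Q[:,0]-c)<.02]
        for lo,hi in ((.335,.35),(.35,.365),(.365,.38)):
            w=q[(q[:,1]>lo)&(q[:,1]<=hi)]
            if len(w)>2: print(cam,c,lo,len(w),np.median(w,0),w[:,2].max())
    B=P[(d>0)&(P[...,2]>.05)&(P[...,2]<.16)&(P[...,1]>.398)&(P[...,1]<.45)&(P[...,0]>.3)&(P[...,0]<.7)]
    print(cam,'board',cv2.minAreaRect(B[:,:2].astype(np.float32)*1000))
E
```

```text
t 40.1667 tcp [0.4418 0.1541 0.0847] yaw tool x 172.79 rel [ 0.436  2.151 -0.852] F [-0.1  0.3  1.6] w 0.0111
scene 0.4255 0.335 5 [0.4224 0.3494 0.1521] 0.15463397206897989
scene 0.4255 0.35 30 [0.4245 0.3578 0.15  ] 0.15552322485372883
scene 0.4255 0.365 26 [0.4248 0.372  0.1466] 0.15188195227236745
scene 0.508 0.335 11 [0.5088 0.3473 0.1527] 0.15392609665445245
scene 0.508 0.35 32 [0.509  0.3575 0.15  ] 0.153577955247173
scene 0.508 0.365 31 [0.5099 0.3729 0.1465] 0.15180799757279262
scene 0.5935 0.335 24 [0.5931 0.3443 0.1505] 0.15427214871881312
scene 0.5935 0.35 33 [0.594  0.3579 0.1479] 0.15310987560985578
scene 0.5935 0.365 31 [0.5953 0.372  0.1454] 0.15046394228313364
scene board ((511.1379089355469, 409.3407287597656), (31.420696258544922, 290.5062561035156), 86.82612609863281)
side 0.4255 0.335 5 [0.423  0.3484 0.1487] 0.15366620013031995
side 0.4255 0.35 14 [0.4219 0.3585 0.1485] 0.15238551299610026
side 0.4255 0.365 11 [0.422  0.3742 0.1465] 0.1491919026455497
side 0.508 0.35 8 [0.506  0.3566 0.1472] 0.151439426697892
side 0.508 0.365 14 [0.5068 0.3703 0.1456] 0.14957868647511063
side board ((510.53094482421875, 410.5510559082031), (31.150989532470703, 290.85260009765625), 87.10432434082031)
```

Call:
step_arm([
  [0,0,-0.05,0,0,0,0],
  [0,0,-0.15,0,0,0,0],
  [0,0,-0.3,0,0,0,0],
  [0,0,-0.45,0,0,0,0],
  [0,0,-0.6,0,0,0,0],
  [0,0,-0.75,0,0,0,0],
  [0,0,-0.87,0,0,0,0],
  [0,0,-0.87,0,0,0,0],
])

```text
time_s: 40.98
eef_pos: [0.4432, 0.1544, 0.1745]
ee_rot: [[-0.992, 0.125, 0.005], [0.125, 0.992, 0.001], [-0.005, 0.002, -1.0]]
force: [0.5, 0.2, -1.3]
gripper_width: 0.0107
gripper_force: 58.7
```

Call:
step_arm([
  [0.02,0.08,0,0,0,0,0],
  [0.04,0.18,0,0,0,0,0],
  [0.08,0.3,0,0,0,0,0],
  [0.1,0.42,0,0,0,0,0],
  [0.13,0.54,0,0,0,0,0],
  [0.16,0.66,0,0,0,0,0],
  [0.18,0.76,0,0,0,0,0],
  [0.2,0.82,0,0,0,0,0],
])

```text
time_s: 41.65
eef_pos: [0.4316, 0.2395, 0.171]
ee_rot: [[-0.992, 0.124, -0.0], [0.124, 0.992, 0.0], [0.0, 0.0, -1.0]]
force: [-0.2, -0.5, -1.9]
gripper_width: 0.0111
gripper_force: 58.7
```

Call:
step_arm([
  [0.03,0.12,0,0,0,-0.01,0],
  [0.06,0.24,0,0,0,-0.02,0],
  [0.1,0.36,0,0,0,-0.03,0],
  [0.13,0.48,0,0,0,-0.04,0],
  [0.16,0.6,0,0,0,-0.05,0],
  [0.19,0.72,0,0,0,-0.05,0],
  [0.22,0.8,0,0,0,-0.05,0],
  [0.22,0.82,0,0,0,-0.05,0],
])

```text
time_s: 42.32
eef_pos: [0.42, 0.3236, 0.1713]
ee_rot: [[-0.999, 0.046, -0.0], [0.046, 0.999, 0.001], [0.0, 0.001, -1.0]]
force: [-0.0, -0.1, -2.7]
gripper_width: 0.011
gripper_force: 58.7
```

```bash
python3 - <<'E'
from ms import *
rel([.4235,.3725,.1715])
for cam in ('scene','side','wrist'):
    im,d=save(cam,cam+'6.png')
    for n in ('caul0_eye','caul0','peg0'):
        for r in manip.pinpoint(cam,n)[:4]:
            if r['position'][1]>.3: print(cam,n,round(r['score'],2),np.array(r['position']))
a=cv2.imread('pics/side6.png')[100:260,120:360];b=cv2.imread('pics/scene6.png')[230:390,320:560]
cv2.imwrite('pics/c6.png',np.hstack([cv2.resize(a,(400,267)),cv2.resize(b,(400,267))]))
E
```

```text
t 42.3167 tcp [0.42   0.3236 0.1713] yaw tool x 177.37 rel [-0.013  0.49  -0.002] F [-0.  -0.1 -2.7] w 0.011
scene caul0 0.71 [0.4179 0.3229 0.0857]
scene peg0 0.84 [0.5939 0.3646 0.1414]
scene peg0 0.73 [0.4236 0.3724 0.1449]
scene peg0 0.56 [0.5096 0.3691 0.1455]
side caul0 0.79 [0.4232 0.321  0.0866]
side peg0 0.97 [0.4249 0.3728 0.1444]
side peg0 0.75 [0.5112 0.3705 0.1427]
side peg0 0.65 [0.5954 0.3618 0.1454]
wrist caul0 0.66 [0.4224 0.3192 0.0875]
wrist peg0 0.83 [0.4263 0.3754 0.1379]
```

View pics/c6.png

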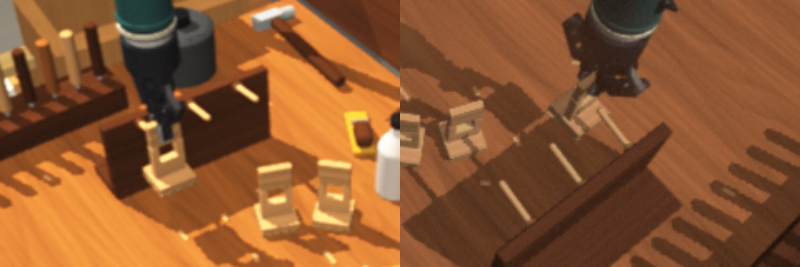

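The caul is lined up in front of the left peg. Slide it on while watching the force.

Call:
step_arm([
  [-0.02,0,0,0,0,0,0],
  [-0.02,0.05,0,0,0,0,0],
  [-0.02,0.1,0,0,0,0,0],
  [-0.02,0.15,0,0,0,0,0],
  [-0.02,0.2,0,0,0,0,0],
  [-0.02,0.25,0,0,0,0,0],
  [-0.02,0.25,0,0,0,0,0],
  [-0.02,0.25,0,0,0,0,0],
])

```text
time_s: 43.58
eef_pos: [0.4234, 0.3472, 0.1712]
ee_rot: [[-0.999, 0.046, -0.0], [0.046, 0.999, -0.0], [0.0, -0.0, -1.0]]
force: [-0.6, -1.0, -3.3]
gripper_width: 0.0111
gripper_force: 58.7
```

Call:
step_arm([
  [0,0.03,0,0,0,0,0],
  [0,0.06,0,0,0,0,0],
  [0,0.1,0,0,0,0,0],
  [0,0.14,0,0,0,0,0],
  [0,0.18,0,0,0,0,0],
  [0,0.22,0,0,0,0,0],
  [0,0.22,0,0,0,0,0],
  [0,0.22,0,0,0,0,0],
])

```text
time_s: 44.25
eef_pos: [0.4245, 0.369, 0.1713]
ee_rot: [[-0.999, 0.047, -0.0], [0.047, 0.999, -0.0], [0.0, -0.0, -1.0]]
force: [-0.7, -0.2, -2.2]
gripper_width: 0.0115
gripper_force: 58.7
```

```bash
python3 - <<'E'
from ms import *
rel([.4235,.3725,.1595])
for cam in ('scene','side','wrist'):
    im,d=save(cam,cam+'7.png')
    for n in ('caul0','peg0'):
        for r in manip.pinpoint(cam,n)[:4]:
            if r['position'][1]>.3: print(cam,n,round(r['score'],2),np.array(r['position']))
E
```

```text
t 44.25 tcp [0.4245 0.369  0.1713] yaw tool x 177.33 rel [0.012 0.034 0.118] F [-0.7 -0.2 -2.2] w 0.0115
scene caul0 0.94 [0.4227 0.3711 0.0856]
scene peg0 0.91 [0.5908 0.369  0.1421]
scene peg0 0.81 [0.4272 0.3702 0.1463]
scene peg0 0.77 [0.5113 0.3709 0.1459]
side caul0 0.88 [0.4243 0.3643 0.0852]
side caul0 0.32 [0.4238 0.3704 0.1453]
side peg0 0.89 [0.5078 0.369  0.1439]
side peg0 0.77 [0.4239 0.3722 0.1457]
side peg0 0.64 [0.5948 0.3587 0.1418]
wrist caul0 0.55 [0.4279 0.3701 0.0844]
wrist peg0 0.93 [0.4238 0.3746 0.1401]
```

Call:
step_arm([
  [0,0,0.02,0,0,0,0],
  [0,0,0.04,0,0,0,0],
  [0,0,0.06,0,0,0,0],
  [0,0,0.08,0,0,0,0],
  [0,0,0.1,0,0,0,0],
  [0,0,0.11,0,0,0,0],
  [0,0,0.11,0,0,0,0],
  [0,0,0.11,0,0,0,0],
])

```text
time_s: 45.37
eef_pos: [0.4245, 0.3688, 0.1603]
ee_rot: [[-0.999, 0.047, -0.0], [0.047, 0.999, -0.0], [0.0, -0.0, -1.0]]
force: [-0.4, 1.1, -2.0]
gripper_width: 0.011
gripper_force: 59.0
```

Call:
step_arm([
  [0,0,0.005,0,0,0,0],
  [0,0,0.01,0,0,0,0],
  [0,0,0.015,0,0,0,0],
  [0,0,0.02,0,0,0,0],
  [0,0,0.02,0,0,0,0],
  [0,0,0.02,0,0,0,0],
  [0,0,0.02,0,0,0,0],
  [0,0,0.02,0,0,0,0],
])

```text
time_s: 46.03
eef_pos: [0.4247, 0.3689, 0.1597]
ee_rot: [[-0.999, 0.047, 0.001], [0.047, 0.999, 0.0], [-0.001, 0.0, -1.0]]
force: [-2.5, -3.0, 6.5]
gripper_width: 0.0111
gripper_force: 60.2
```

Call:
step_arm([
  [0,0,-0.01,0,0,0,0],
  [0,0,-0.01,0,0,0,0.15],
  [0,0,-0.01,0,0,0,0.25],
  [0,0,-0.01,0,0,0,0.35],
  [0,0,-0.01,0,0,0,0.5],
  [0,0,-0.01,0,0,0,0.5],
  [0,0,-0.01,0,0,0,0.5],
  [0,0,-0.01,0,0,0,0.5],
])

```text
time_s: 46.7
eef_pos: [0.4245, 0.3688, 0.1592]
ee_rot: [[-0.999, 0.047, -0.0], [0.047, 0.999, -0.0], [0.0, -0.0, -1.0]]
force: [-0.5, 0.5, 0.1]
gripper_width: 0.0424
gripper_force: 0.0
```

Call:
step_arm([
  [0,0,-0.1,0,0,0,0.5],
  [0,0,-0.2,0,0,0,0.5],
  [0,0,-0.3,0,0,0,0.5],
  [0,0,-0.4,0,0,0,0.6],
  [0,0,-0.5,0,0,0,0.8],
  [0,0,-0.6,0,0,0,1],
  [0,0,-0.7,0,0,0,1],
  [0,0,-0.8,0,0,0,1],
])

```text
time_s: 47.37
eef_pos: [0.4246, 0.3688, 0.2406]
ee_rot: [[-0.999, 0.047, 0.0], [0.047, 0.999, 0.0], [-0.0, 0.0, -1.0]]
force: [-0.2, 0.3, -0.2]
gripper_width: 0.0853
gripper_force: 0.0
```

```bash
python3 - <<'E'
from ms import *
rel([.5455,.2252,.235])
for cam in ('scene','side'):
    im,d=save(cam,cam+'8.png');P=cloud(cam,d)
    for n in ('caul0','caul0_eye'):
        for r in manip.pinpoint(cam,n)[:4]: print(cam,n,round(r['score'],2),np.array(r['position']))
    for r in manip.regions_of(cam,'caul0'):
        Q=P[r['mask']&(d>0)];T=Q[(Q[:,2]>.095)&(Q[:,2]<.125)&(Q[:,1]<.3)]
        if len(T)>8: print(cam,'mask',round(r['score'],2),cv2.minAreaRect(T[:,:2].astype(np.float32)*1000),len(T),T[:,2].max())
a=cv2.imread('pics/side8.png')[100:260,120:360];b=cv2.imread('pics/scene8.png')[230:390,320:560]
cv2.imwrite('pics/c8.png',np.hstack([cv2.resize(a,(400,267)),cv2.resize(b,(400,267))]))
E
```

```text
t 47.3667 tcp [0.4246 0.3688 0.2406] yaw tool x 177.3 rel [-1.275 -1.378  0.056] F [-0.2  0.3 -0.2] w 0.0853
scene caul0 0.95 [ 0.547   0.2242 -0.0058]
scene caul0 0.85 [0.4212 0.359  0.0779]
scene caul0 0.85 [0.622  0.183  0.0025]
scene caul0_eye 0.67 [0.5471 0.2261 0.0602]
scene mask 0.85 ((624.4087524414062, 179.94703674316406), (13.969499588012695, 49.18793869018555), 46.70674514770508) 169 0.12053530824857117
scene mask 0.71 ((743.58935546875, 177.5457763671875), (50.57109451293945, 56.202362060546875), 66.53375244140625) 347 0.12455233806718846
scene mask 0.56 ((547.5991821289062, 225.85963439941406), (13.104202270507812, 48.201053619384766), 69.07211303710938) 154 0.12088240659075766
side caul0 0.9 [0.426  0.3566 0.0747]
side caul0 0.76 [0.6208 0.1782 0.0033]
side caul0 0.68 [ 0.5463  0.226  -0.0021]
side caul0_eye 0.91 [0.5492 0.2237 0.058 ]
side mask 0.88 ((623.042236328125, 178.34239196777344), (18.531396865844727, 49.19107437133789), 41.14460372924805) 160 0.11846512163635237
side mask 0.63 ((545.31640625, 223.2529296875), (15.493634223937988, 48.762901306152344), 69.53186798095703) 146 0.11858779955828835
```

View pics/c8.png

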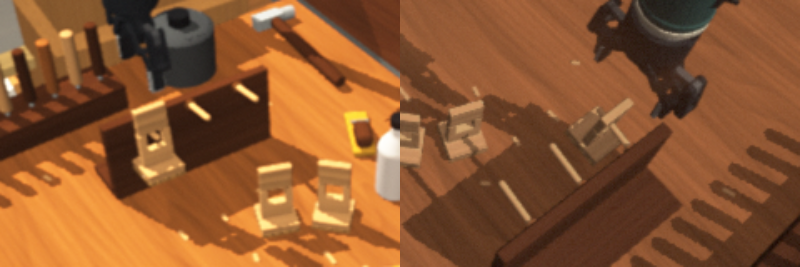

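The caul hangs on the left peg, its foot tilted slightly outward, which is expected. On to the second caul.

Call:
step_arm([
  [-0.08,-0.08,0,0,0,0,1],
  [-0.16,-0.18,0,0,0,0,1],
  [-0.26,-0.28,0,0,0,0,1],
  [-0.36,-0.38,0,0,0,0,1],
  [-0.46,-0.48,0,0,0,0,1],
  [-0.55,-0.58,0,0,0,0,1],
  [-0.65,-0.69,0,0,0,0,1],
  [-0.65,-0.69,0,0,0,0,1],
])

```text
time_s: 48.43
eef_pos: [0.4884, 0.2941, 0.2393]
ee_rot: [[-0.999, 0.05, 0.001], [0.05, 0.999, -0.001], [-0.001, -0.001, -1.0]]
force: [0.8, -0.1, 0.7]
gripper_width: 0.0852
gripper_force: 0.0
```

Call:
step_arm([
  [-0.08,-0.08,0,0,0,0.04,1],
  [-0.16,-0.18,0,0,0,0.08,1],
  [-0.26,-0.28,0,0,0,0.12,1],
  [-0.36,-0.38,0,0,0,0.16,1],
  [-0.46,-0.48,0,0,0,0.2,1],
  [-0.55,-0.58,0,0,0,0.2,1],
  [-0.64,-0.69,0,0,0,0.2,1],
  [-0.64,-0.69,0,0,0,0.2,1],
])

```text
time_s: 49.1
eef_pos: [0.5484, 0.2227, 0.2393]
ee_rot: [[-0.935, 0.354, 0.001], [0.354, 0.935, -0.001], [-0.001, -0.001, -1.0]]
force: [0.1, -0.4, -0.0]
gripper_width: 0.0854
gripper_force: 0.0
```

```bash
cat >> ms.py <<'E'
def above(cam='wrist',fn=None):
    im,d=save(cam,fn or 'tmp.png');P=cloud(cam,d)
    for r in manip.pinpoint(cam,'caul0'): print(cam,'pin',round(r['score'],2),np.array(r['position']))
    for r in manip.regions_of(cam,'caul0'):
        Q=P[r['mask']&(d>0)];T=Q[(Q[:,2]>.105)&(Q[:,2]<.122)&(Q[:,1]<.3)]
        if len(T)>8: print(cam,'mask',round(r['score'],2),cv2.minAreaRect(T[:,:2].astype(np.float32)*1000),len(T))
E
python3 - <<'E'
from ms import *
above(fn='w9.png')
rel([.5465,.2252,.083])
E
```

```text
wrist pin 0.89 [0.6245 0.1803 0.0028]
wrist pin 0.81 [0.5481 0.227  0.0014]
wrist mask 0.7 ((622.0684814453125, 180.15878295898438), (12.183629035949707, 50.38204574584961), 42.81312561035156) 1085
wrist mask 0.64 ((545.111572265625, 226.68408203125), (11.720616340637207, 50.193695068359375), 69.13589477539062) 1242
t 49.25 tcp [0.5468 0.2248 0.2392] yaw tool x 159.3 rel [0.003 0.003 1.562] F [-0.4  0.3  0.1] w 0.0854
```

Call:
step_arm([
  [0.02,0.01,0.15,0,0,0,1],
  [0.02,0.01,0.3,0,0,0,1],
  [0.02,0.01,0.45,0,0,0,1],
  [0.02,0.01,0.6,0,0,0,1],
  [0.02,0.01,0.75,0,0,0,1],
  [0.02,0.01,0.88,0,0,0,1],
  [0.02,0.01,0.95,0,0,0,1],
  [0.02,0.01,0.95,0,0,0,1],
])

```text
time_s: 49.92
eef_pos: [0.5437, 0.2264, 0.1421]
ee_rot: [[-0.936, 0.353, -0.004], [0.353, 0.936, -0.001], [0.003, -0.002, -1.0]]
force: [-0.4, 0.5, 0.3]
gripper_width: 0.0851
gripper_force: 0.0
```

Call:
step_arm([
  [0,0,0.1,0,0,0,1],
  [0,0,0.2,0,0,0,1],
  [0,0,0.3,0,0,0,1],
  [0,0,0.4,0,0,0,1],
  [0,0,0.5,0,0,0,1],
  [0,0,0.58,0,0,0,1],
  [0,0,0.6,0,0,0,1],
  [0,0,0.6,0,0,0,1],
])

```text
time_s: 50.58
eef_pos: [0.5445, 0.2261, 0.0829]
ee_rot: [[-0.935, 0.354, -0.002], [0.354, 0.935, -0.001], [0.002, -0.001, -1.0]]
force: [1.3, 0.9, -0.3]
gripper_width: 0.0853
gripper_force: 0.0
```

Call:
step_arm([
  [0,0,0,0,0,0,0.5],
  [0,0,0,0,0,0,0.3],
  [0,0,0,0,0,0,0.1],
  [0,0,0,0,0,0,0],
  [0,0,0,0,0,0,0],
  [0,0,0,0,0,0,0],
  [0,0,0,0,0,0,0],
  [0,0,0,0,0,0,0],
])

```text
time_s: 51.25
eef_pos: [0.5458, 0.2266, 0.0848]
ee_rot: [[-0.935, 0.353, 0.001], [0.353, 0.935, 0.0], [-0.001, 0.001, -1.0]]
force: [0.8, -0.1, 1.8]
gripper_width: 0.0111
gripper_force: 59.2
```

Call:
step_arm([
  [0,0,-0.05,0,0,0,0],
  [0,0,-0.15,0,0,0,0],
  [0,0,-0.3,0,0,0,0],
  [0,0,-0.45,0,0,0,0],
  [0,0,-0.6,0,0,0,0],
  [0,0,-0.75,0,0,0,0],
  [0,0,-0.88,0,0,0,0],
  [0,0,-0.88,0,0,0,0],
])

```text
time_s: 51.92
eef_pos: [0.5473, 0.2272, 0.1762]
ee_rot: [[-0.935, 0.353, 0.006], [0.353, 0.935, 0.002], [-0.004, 0.004, -1.0]]
force: [0.3, 0.2, -1.2]
gripper_width: 0.0111
gripper_force: 58.7
```

```bash
python3 - <<'E'
from h import *
rel([.506,.318,.1715])
E
```

```text
t 51.9167 tcp [0.5473 0.2272 0.1762] yaw tool x 159.3 rel [0.708 0.703 0.047] F [ 0.3  0.2 -1.2] w 0.0111
```

Call:
step_arm([
  [0.08,0.08,0,0,0,-0.03,0],
  [0.18,0.18,0,0,0,-0.06,0],
  [0.28,0.28,0,0,0,-0.09,0],
  [0.38,0.38,0,0,0,-0.12,0],
  [0.48,0.5,0,0,0,-0.15,0],
  [0.58,0.6,0,0,0,-0.18,0],
  [0.66,0.7,0,0,0,-0.2,0],
  [0.7,0.73,0,0,0,-0.2,0],
])

```text
time_s: 52.58
eef_pos: [0.5047, 0.3218, 0.172]
ee_rot: [[-0.999, 0.043, -0.0], [0.043, 0.999, 0.0], [0.0, 0.0, -1.0]]
force: [-0.3, -0.7, -2.0]
gripper_width: 0.0114
gripper_force: 58.7
```

```bash
python3 - <<'E'
from ms import *
rel([.509,.3695,.1715])
for cam in ('scene','side','wrist'):
    im,d=save(cam,cam+'10.png')
    for n in ('caul0','peg0'):
        for r in manip.pinpoint(cam,n)[:4]:
            if r['position'][1]>.3: print(cam,n,round(r['score'],2),np.array(r['position']))
E
```

```text
t 52.5833 tcp [0.5047 0.3218 0.172 ] yaw tool x 177.52 rel [-0.023  0.478  0.005] F [-0.3 -0.7 -2. ] w 0.0114
scene caul0 0.96 [0.5052 0.3226 0.0858]
scene caul0 0.6 [0.4228 0.3654 0.0743]
scene peg0 0.88 [0.5927 0.3662 0.1422]
scene peg0 0.61 [0.5095 0.3713 0.1469]
side caul0 0.94 [0.503  0.3194 0.0855]
side caul0 0.71 [0.4318 0.3596 0.074 ]
side caul0 0.55 [0.4224 0.3697 0.1378]
side peg0 0.81 [0.5068 0.37   0.1388]
side peg0 0.71 [0.4241 0.3741 0.1468]
side peg0 0.55 [0.5963 0.3594 0.1425]
wrist caul0 0.64 [0.428  0.361  0.0757]
wrist caul0 0.61 [0.5086 0.3205 0.0888]
wrist peg0 0.74 [0.5117 0.3673 0.1471]
```

Call:
step_arm([
  [-0.02,0,0,0,0,0,0],
  [-0.02,0.05,0,0,0,0,0],
  [-0.02,0.1,0,0,0,0,0],
  [-0.02,0.15,0,0,0,0,0],
  [-0.02,0.2,0,0,0,0,0],
  [-0.02,0.25,0,0,0,0,0],
  [-0.02,0.25,0,0,0,0,0],
  [-0.02,0.25,0,0,0,0,0],
])

```text
time_s: 53.7
eef_pos: [0.5088, 0.3448, 0.1722]
ee_rot: [[-0.999, 0.046, -0.0], [0.046, 0.999, -0.0], [0.0, -0.0, -1.0]]
force: [0.1, -0.4, -2.1]
gripper_width: 0.0111
gripper_force: 58.7
```

Call:
step_arm([
  [0,0.03,0,0,0,0,0],
  [0,0.06,0,0,0,0,0],
  [0,0.1,0,0,0,0,0],
  [0,0.14,0,0,0,0,0],
  [0,0.18,0,0,0,0,0],
  [0,0.2,0,0,0,0,0],
  [0,0.2,0,0,0,0,0],
  [0,0.2,0,0,0,0,0],
])

```text
time_s: 54.37
eef_pos: [0.5098, 0.3645, 0.1722]
ee_rot: [[-0.999, 0.047, -0.0], [0.047, 0.999, -0.0], [0.0, -0.0, -1.0]]
force: [0.1, -0.6, -1.9]
gripper_width: 0.011
gripper_force: 58.7
```

```bash
python3 - <<'E'
from ms import *
rel([.509,.3695,.1595])
for cam in ('scene','side'):
    im,d=save(cam,cam+'11.png')
    for n in ('caul0','peg0'):
        for r in manip.pinpoint(cam,n)[:4]:
            if r['position'][1]>.3: print(cam,n,round(r['score'],2),np.array(r['position']))
E
```

```text
t 54.3667 tcp [0.5098 0.3645 0.1722] yaw tool x 177.32 rel [0.01  0.05  0.127] F [ 0.1 -0.6 -1.9] w 0.011
scene caul0 0.7 [0.5093 0.3666 0.0842]
scene caul0 0.69 [0.4253 0.3631 0.0734]
scene peg0 0.9 [0.5103 0.3689 0.1456]
scene peg0 0.73 [0.5911 0.3662 0.1412]
scene peg0 0.64 [0.4253 0.3734 0.1416]
side caul0 0.8 [0.5112 0.3601 0.088 ]
side caul0 0.63 [0.422  0.3581 0.0707]
side peg0 0.97 [0.4249 0.371  0.144 ]
side peg0 0.81 [0.593  0.3609 0.1405]
side peg0 0.75 [0.5079 0.3701 0.1414]
side peg0 0.52 [0.5125 0.3627 0.0878]
```

Call:
step_arm([
  [0,0.02,0,0,0,0,0],
  [0,0.04,0.02,0,0,0,0],
  [0,0.04,0.05,0,0,0,0],
  [0,0.04,0.08,0,0,0,0],
  [0,0.04,0.1,0,0,0,0],
  [0,0.04,0.11,0,0,0,0],
  [0,0.04,0.11,0,0,0,0],
  [0,0.04,0.11,0,0,0,0],
])

```text
time_s: 55.33
eef_pos: [0.5099, 0.3683, 0.1611]
ee_rot: [[-0.999, 0.047, -0.0], [0.047, 0.999, -0.0], [0.0, -0.0, -1.0]]
force: [0.5, 0.6, -2.3]
gripper_width: 0.0111
gripper_force: 58.7
```

Call:
step_arm([
  [0,0,0.005,0,0,0,0],
  [0,0,0.01,0,0,0,0],
  [0,0,0.015,0,0,0,0],
  [0,0,0.02,0,0,0,0],
  [0,0,0.02,0,0,0,0],
  [0,0,0.02,0,0,0,0],
  [0,0,0.02,0,0,0,0],
  [0,0,0.02,0,0,0,0],
])

```text
time_s: 56.0
eef_pos: [0.5101, 0.3684, 0.1595]
ee_rot: [[-0.999, 0.047, 0.0], [0.047, 0.999, 0.0], [-0.0, 0.0, -1.0]]
force: [0.4, -0.8, -0.8]
gripper_width: 0.0108
gripper_force: 58.8
```

Touching now (weight partly off). Release and lift.

Call:
step_arm([
  [0,0,0.005,0,0,0,0],
  [0,0,0.005,0,0,0,0.15],
  [0,0,0.005,0,0,0,0.25],
  [0,0,0.005,0,0,0,0.35],
  [0,0,0,0,0,0,0.5],
  [0,0,0,0,0,0,0.5],
  [0,0,0,0,0,0,0.5],
  [0,0,0,0,0,0,0.5],
])

```text
time_s: 56.67
eef_pos: [0.51, 0.3684, 0.1593]
ee_rot: [[-0.999, 0.047, 0.0], [0.047, 0.999, 0.0], [-0.0, 0.0, -1.0]]
force: [0.1, 0.4, 1.0]
gripper_width: 0.0431
gripper_force: 0.0
```

Call:
step_arm([
  [0,0,-0.1,0,0,0,0.5],
  [0,0,-0.2,0,0,0,0.5],
  [0,0,-0.3,0,0,0,0.5],
  [0,0,-0.4,0,0,0,0.6],
  [0,0,-0.5,0,0,0,0.8],
  [0,0,-0.6,0,0,0,1],
  [0,0,-0.7,0,0,0,1],
  [0,0,-0.8,0,0,0,1],
])

```text
time_s: 57.33
eef_pos: [0.5101, 0.3684, 0.2406]
ee_rot: [[-0.999, 0.047, 0.0], [0.047, 0.999, 0.0], [-0.0, 0.0, -1.0]]
force: [0.1, 0.2, 0.3]
gripper_width: 0.0852
gripper_force: 0.0
```

```bash
python3 - <<'E'
from ms import *
rel([.6235,.179,.24])
above('side','s12.png');above('scene','sc12.png')
E
```

```text
t 57.3333 tcp [0.5101 0.3684 0.2406] yaw tool x 177.3 rel [-1.222 -1.839  0.006] F [0.1 0.2 0.3] w 0.0852
side pin 0.93 [ 0.6235  0.1787 -0.001 ]
side pin 0.9 [0.427  0.3582 0.073 ]
side pin 0.62 [0.508  0.3585 0.071 ]
side mask 0.97 ((621.132080078125, 178.23155212402344), (13.621359825134277, 45.3111457824707), 45.43295669555664) 81
scene pin 0.85 [0.4254 0.3651 0.0745]
scene pin 0.76 [0.6243 0.1834 0.0033]
scene pin 0.64 [0.5051 0.3596 0.072 ]
scene mask 0.57 ((624.0639038085938, 179.71331787109375), (12.481951713562012, 49.467350006103516), 41.85170364379883) 133
```

Call:
step_arm([
  [-0.08,-0.12,0,0,0,0,1],
  [-0.16,-0.25,0,0,0,0,1],
  [-0.25,-0.38,0,0,0,0,1],
  [-0.34,-0.52,0,0,0,0,1],
  [-0.44,-0.66,0,0,0,0,1],
  [-0.53,-0.8,0,0,0,0,1],
  [-0.61,-0.92,0,0,0,0,1],
  [-0.61,-0.92,0,0,0,0,1],
])

```text
time_s: 58.3
eef_pos: [0.5682, 0.2701, 0.2388]
ee_rot: [[-0.999, 0.05, -0.0], [0.05, 0.999, -0.002], [-0.0, -0.002, -1.0]]
force: [-0.8, -0.7, -0.9]
gripper_width: 0.0855
gripper_force: 0.0
```

Call:
step_arm([
  [-0.08,-0.12,0,0,0,0.07,1],
  [-0.16,-0.25,0,0,0,0.14,1],
  [-0.25,-0.38,0,0,0,0.21,1],
  [-0.34,-0.52,0,0,0,0.28,1],
  [-0.44,-0.66,0,0,0,0.35,1],
  [-0.53,-0.8,0,0,0,0.42,1],
  [-0.61,-0.92,0,0,0,0.495,1],
  [-0.61,-0.92,0,0,0,0.495,1],
])

```text
time_s: 58.97
eef_pos: [0.6242, 0.1765, 0.239]
ee_rot: [[-0.675, 0.738, 0.0], [0.738, 0.675, -0.001], [-0.001, -0.001, -1.0]]
force: [0.1, 0.2, 0.5]
gripper_width: 0.0854
gripper_force: 0.0
```

```bash
python3 - <<'E'
from ms import *
above(fn='w13.png')
rel([.6228,.1795,.083])
E
```

```text
wrist pin 0.96 [0.6223 0.1804 0.0022]
wrist pin 0.59 [0.5815 0.0013 0.0592]
wrist mask 0.6 ((622.2703247070312, 180.5559539794922), (11.716779708862305, 49.61470031738281), 43.186134338378906) 1250
t 59.1167 tcp [0.6228 0.1791 0.239 ] yaw tool x 132.88 rel [0.001 0.003 1.56 ] F [-0.3  0.5  0.1] w 0.0853
```

Call:
step_arm([
  [0.01,0.01,0.15,0,0,0,1],
  [0.01,0.01,0.3,0,0,0,1],
  [0.01,0.01,0.45,0,0,0,1],
  [0.01,0.01,0.6,0,0,0,1],
  [0.01,0.01,0.75,0,0,0,1],
  [0.01,0.01,0.88,0,0,0,1],
  [0.01,0.01,0.95,0,0,0,1],
  [0.01,0.01,0.95,0,0,0,1],
])

```text
time_s: 59.78
eef_pos: [0.6215, 0.1805, 0.1419]
ee_rot: [[-0.68, 0.733, -0.004], [0.733, 0.68, -0.001], [0.002, -0.003, -1.0]]
force: [-2.0, 0.0, -0.3]
gripper_width: 0.0856
gripper_force: 0.0
```

Call:
step_arm([
  [0,0,0.1,0,0,0,1],
  [0,0,0.2,0,0,0,1],
  [0,0,0.3,0,0,0,1],
  [0,0,0.4,0,0,0,1],
  [0,0,0.5,0,0,0,1],
  [0,0,0.58,0,0,0,1],
  [0,0,0.6,0,0,0,1],
  [0,0,0.6,0,0,0,1],
])

```text
time_s: 60.45
eef_pos: [0.6224, 0.18, 0.0828]
ee_rot: [[-0.679, 0.734, -0.002], [0.734, 0.679, -0.001], [0.001, -0.002, -1.0]]
force: [-0.1, -0.3, -0.2]
gripper_width: 0.0854
gripper_force: 0.0
```

Call:
step_arm([
  [0,0,0,0,0,0,0.5],
  [0,0,0,0,0,0,0.3],
  [0,0,0,0,0,0,0.1],
  [0,0,0,0,0,0,0],
  [0,0,0,0,0,0,0],
  [0,0,0,0,0,0,0],
  [0,0,0,0,0,0,0],
  [0,0,0,0,0,0,0],
])

```text
time_s: 61.12
eef_pos: [0.6238, 0.1804, 0.0848]
ee_rot: [[-0.679, 0.734, 0.001], [0.734, 0.679, 0.0], [-0.001, 0.001, -1.0]]
force: [0.6, 1.1, 1.1]
gripper_width: 0.0115
gripper_force: 59.9
```

Call:
step_arm([
  [0,0,-0.05,0,0,0,0],
  [0,0,-0.15,0,0,0,0],
  [0,0,-0.3,0,0,0,0],
  [0,0,-0.45,0,0,0,0],
  [0,0,-0.6,0,0,0,0],
  [0,0,-0.75,0,0,0,0],
  [0,0,-0.88,0,0,0,0],
  [0,0,-0.88,0,0,0,0],
])

```text
time_s: 61.78
eef_pos: [0.6253, 0.1807, 0.1765]
ee_rot: [[-0.679, 0.734, 0.006], [0.734, 0.679, 0.001], [-0.003, 0.005, -1.0]]
force: [0.4, 0.6, -0.8]
gripper_width: 0.0112
gripper_force: 59.5
```

```bash
python3 - <<'E'
from h import *
rel([.5915,.314,.1715])
E
```

```text
t 61.7833 tcp [0.6253 0.1807 0.1765] yaw tool x 132.75 rel [1.208 0.656 0.05 ] F [ 0.4  0.6 -0.8] w 0.0112
```

Call:
step_arm([
  [0.06,0.03,0,0,0,0,0],
  [0.14,0.08,0,0,0,0,0],
  [0.24,0.14,0,0,0,0,0],
  [0.34,0.19,0,0,0,0,0],
  [0.44,0.25,0,0,0,0,0],
  [0.54,0.3,0,0,0,0,0],
  [0.6,0.34,0,0,0,0,0],
  [0.6,0.34,0,0,0,0,0],
])

```text
time_s: 62.45
eef_pos: [0.6069, 0.2495, 0.1721]
ee_rot: [[-0.68, 0.733, -0.0], [0.733, 0.68, 0.001], [0.001, 0.0, -1.0]]
force: [-0.2, -0.1, -1.3]
gripper_width: 0.011
gripper_force: 59.5
```

Call:
step_arm([
  [0.02,0.01,0,0,0,-0.07,0],
  [0.06,0.03,0,0,0,-0.14,0],
  [0.12,0.07,0,0,0,-0.21,0],
  [0.2,0.11,0,0,0,-0.28,0],
  [0.3,0.17,0,0,0,-0.35,0],
  [0.42,0.23,0,0,0,-0.42,0],
  [0.54,0.29,0,0,0,-0.495,0],
  [0.6,0.33,0,0,0,-0.495,0],
])

```text
time_s: 63.12
eef_pos: [0.5907, 0.3148, 0.1723]
ee_rot: [[-0.999, 0.044, -0.0], [0.044, 0.999, 0.0], [0.0, 0.0, -1.0]]
force: [-0.3, -0.1, -1.6]
gripper_width: 0.0111
gripper_force: 59.5
```

```bash
python3 - <<'E'
from ms import *
rel([.594,.3635,.1715])
for cam in ('scene','side','wrist'):
    im,d=save(cam,cam+'14.png')
    for n in ('caul0','peg0'):
        for r in manip.pinpoint(cam,n)[:4]:
            if r['position'][1]>.3: print(cam,n,round(r['score'],2),np.array(r['position']))
E
```

```text
t 63.1167 tcp [0.5907 0.3148 0.1723] yaw tool x 177.49 rel [-0.012  0.488  0.008] F [-0.3 -0.1 -1.6] w 0.0111
scene caul0 0.97 [0.591  0.3147 0.0904]
scene caul0 0.83 [0.5063 0.3601 0.0713]
scene caul0 0.81 [0.4247 0.3612 0.0754]
scene peg0 0.78 [0.4269 0.3736 0.144 ]
scene peg0 0.74 [0.5081 0.3724 0.1463]
scene peg0 0.59 [0.5917 0.3663 0.14  ]
scene peg0 0.25 [0.5113 0.3688 0.1334]
side caul0 0.97 [0.5898 0.3124 0.0866]
side caul0 0.74 [0.4274 0.3634 0.0714]
side caul0 0.58 [0.5093 0.3611 0.0749]
side peg0 0.96 [0.5095 0.3698 0.142 ]
side peg0 0.81 [0.422  0.3709 0.1465]
side peg0 0.57 [0.5959 0.3587 0.1435]
wrist caul0 0.72 [0.5068 0.361  0.0744]
wrist caul0 0.63 [0.5904 0.3132 0.0888]
wrist peg0 0.8 [0.5083 0.3662 0.1464]
```

Call:
step_arm([
  [-0.01,0,0,0,0,0,0],
  [-0.01,0.05,0,0,0,0,0],
  [-0.01,0.1,0,0,0,0,0],
  [-0.01,0.15,0,0,0,0,0],
  [-0.01,0.2,0,0,0,0,0],
  [-0.01,0.25,0,0,0,0,0],
  [-0.01,0.25,0,0,0,0,0],
  [-0.01,0.25,0,0,0,0,0],
])

```text
time_s: 64.23
eef_pos: [0.5931, 0.3393, 0.1722]
ee_rot: [[-0.999, 0.046, -0.0], [0.046, 0.999, -0.0], [0.0, -0.0, -1.0]]
force: [0.2, -0.6, -1.4]
gripper_width: 0.011
gripper_force: 59.5
```

Call:
step_arm([
  [0,0.03,0,0,0,0,0],
  [0,0.06,0,0,0,0,0],
  [0,0.1,0,0,0,0,0],
  [0,0.14,0,0,0,0,0],
  [0,0.18,0,0,0,0,0],
  [0,0.22,0,0,0,0,0],
  [0,0.22,0,0,0,0,0],
  [0,0.22,0,0,0,0,0],
])

```text
time_s: 64.9
eef_pos: [0.5942, 0.3611, 0.1722]
ee_rot: [[-0.999, 0.047, -0.0], [0.047, 0.999, -0.0], [0.0, -0.0, -1.0]]
force: [-0.3, -0.2, -1.6]
gripper_width: 0.0112
gripper_force: 59.5
```

```bash
python3 - <<'E'
from ms import *
rel([.594,.3635,.1595])
for cam in ('scene','side'):
    im,d=save(cam,cam+'15.png')
    for n in ('caul0','peg0'):
        for r in manip.pinpoint(cam,n)[:4]:
            if r['position'][0]>.55: print(cam,n,round(r['score'],2),np.array(r['position']))
E
```

```text
t 64.9 tcp [0.5942 0.3611 0.1722] yaw tool x 177.33 rel [0.003 0.024 0.127] F [-0.3 -0.2 -1.6] w 0.0112
scene caul0 0.64 [0.5955 0.3604 0.0936]
scene peg0 0.95 [0.5941 0.3637 0.1412]
side caul0 0.7 [0.5919 0.3591 0.0887]
side peg0 0.75 [0.5975 0.3602 0.1434]
```

Call:
step_arm([
  [0,0,0.02,0,0,0,0],
  [0,0,0.04,0,0,0,0],
  [0,0,0.06,0,0,0,0],
  [0,0,0.08,0,0,0,0],
  [0,0,0.1,0,0,0,0],
  [0,0,0.12,0,0,0,0],
  [0,0,0.125,0,0,0,0],
  [0,0,0.125,0,0,0,0],
])

```text
time_s: 65.87
eef_pos: [0.5942, 0.3607, 0.16]
ee_rot: [[-0.999, 0.047, -0.0], [0.047, 0.999, -0.0], [-0.0, -0.0, -1.0]]
force: [-1.2, 0.1, -1.3]
gripper_width: 0.0107
gripper_force: 59.9
```

Call:
step_arm([
  [0,0,0.005,0,0,0,0],
  [0,0,0.005,0,0,0,0],
  [0,0,0.005,0,0,0,0.15],
  [0,0,0.005,0,0,0,0.25],
  [0,0,0.005,0,0,0,0.35],
  [0,0,0,0,0,0,0.5],
  [0,0,0,0,0,0,0.5],
  [0,0,0,0,0,0,0.5],
])

```text
time_s: 66.53
eef_pos: [0.5943, 0.3608, 0.1598]
ee_rot: [[-0.999, 0.047, 0.0], [0.047, 0.999, 0.0], [-0.0, 0.0, -1.0]]
force: [-0.1, 0.7, 0.4]
gripper_width: 0.0428
gripper_force: 0.0
```

Call:
step_arm([
  [0,0,-0.1,0,0,0,0.5],
  [0,0,-0.2,0,0,0,0.5],
  [0,0,-0.3,0,0,0,0.5],
  [0,0,-0.4,0,0,0,0.6],
  [0,0,-0.5,0,0,0,0.8],
  [0,0,-0.6,0,0,0,1],
  [0,0,-0.7,0,0,0,1],
  [0,0,-0.8,0,0,0,1],
])

```text
time_s: 67.2
eef_pos: [0.5943, 0.3608, 0.2412]
ee_rot: [[-0.999, 0.047, 0.001], [0.047, 0.999, 0.0], [-0.001, 0.0, -1.0]]
force: [-0.4, 0.0, 0.4]
gripper_width: 0.0848
gripper_force: 0.0
```

Call:
step_arm([
  [0,-0.1,0,0,0,0,1],
  [0,-0.2,0,0,0,0,1],
  [0,-0.3,0,0,0,0,1],
  [0,-0.45,0,0,0,0,1],
  [0,-0.6,0,0,0,0,1],
  [0,-0.75,0,0,0,0,1],
  [0,-0.9,0,0,0,0,1],
  [0,-1,0,0,0,0,1],
])

```text
time_s: 67.87
eef_pos: [0.5893, 0.2583, 0.2396]
ee_rot: [[-0.999, 0.048, -0.0], [0.048, 0.999, -0.001], [0.0, -0.001, -1.0]]
force: [0.1, -0.8, 0.6]
gripper_width: 0.0855
gripper_force: 0.0
```

```bash
python3 - <<'E'
from ms import *
rel([.594,.3635,.1595])
for cam in ('scene','side'):
    im,d=save(cam,cam+'16.png')
    for n in ('caul0','caul0_eye','peg0','burnisher','rest_seat','glue_bottle','jar'):
        for r in manip.pinpoint(cam,n)[:4]: print(cam,n,round(r['score'],2),np.array(r['position']))
a=cv2.imread('pics/side16.png');b=cv2.imread('pics/scene16.png')[230:390,320:560]
cv2.imwrite('pics/c16.png',np.hstack([cv2.resize(a,(400,300)),cv2.resize(b,(400,300))]))
E
```

```text
t 67.8667 tcp [0.5893 0.2583 0.2396] yaw tool x 177.22 rel [0.004 1.054 0.8  ] F [ 0.1 -0.8  0.6] w 0.0855
scene caul0 0.92 [0.5082 0.3605 0.0703]
scene caul0 0.69 [0.4223 0.3639 0.0773]
scene caul0_eye 0.57 [0.5106 0.3675 0.1327]
scene peg0 0.92 [0.5146 0.3686 0.146 ]
scene peg0 0.82 [0.4277 0.373  0.1452]
scene peg0 0.69 [0.5943 0.3677 0.1422]
scene burnisher 0.66 [ 0.4363 -0.3234  0.0913]
scene rest_seat 0.91 [ 0.2055 -0.285   0.1217]
scene glue_bottle 0.75 [ 0.7491  0.1703 -0.0036]
scene jar 0.8 [ 0.653  -0.3344  0.0004]
side caul0 0.96 [0.5097 0.3575 0.0725]
side caul0 0.89 [0.4267 0.3572 0.0713]
side caul0 0.6 [0.5881 0.3526 0.0747]
side caul0 0.46 [0.5104 0.3709 0.1435]
side caul0_eye 0.96 [0.5155 0.3645 0.1317]
side caul0_eye 0.68 [ 0.5695 -0.0872  0.0175]
side peg0 0.94 [0.5959 0.3607 0.143 ]
side peg0 0.86 [0.4242 0.3734 0.1454]
side peg0 0.58 [0.5079 0.3685 0.1441]
side burnisher 0.9 [ 0.4351 -0.3304  0.0927]
side rest_seat 0.84 [ 0.202  -0.2875  0.1264]
side rest_seat 0.72 [ 0.4318 -0.3246  0.0899]
side rest_seat 0.63 [0.5062 0.3578 0.0739]
side rest_seat 0.22 [0.5763 0.007  0.0571]
side glue_bottle 0.92 [ 0.7468  0.177  -0.0026]
side jar 0.59 [ 0.6545 -0.3409 -0.0015]
```

View pics/c16.png

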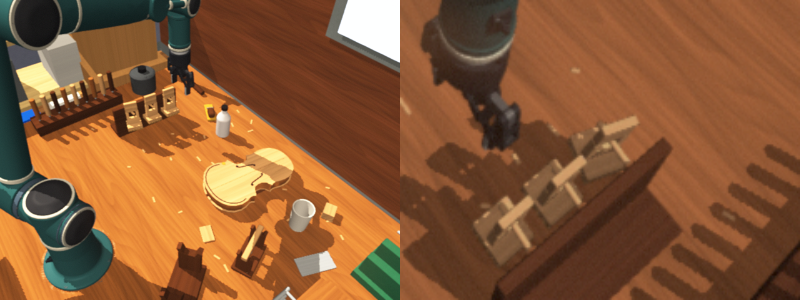

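All three cauls hang on the pegs. The burnisher is in its small stand, and the bottle and cup are upright. Let things settle, then hand in.

Call:
step_arm([
  [0,0,0,0,0,0,1],
  [0,0,0,0,0,0,1],
  [0,0,0,0,0,0,1],
  [0,0,0,0,0,0,1],
  [0,0,0,0,0,0,1],
  [0,0,0,0,0,0,1],
  [0,0,0,0,0,0,1],
  [0,0,0,0,0,0,1],
])

```text
time_s: 69.33
eef_pos: [0.5895, 0.2608, 0.2398]
ee_rot: [[-0.999, 0.047, 0.0], [0.047, 0.999, -0.0], [-0.0, -0.0, -1.0]]
force: [-0.4, 0.3, -1.0]
gripper_width: 0.0853
gripper_force: 0.0
```

```bash
python3 -c "
from station import manip
print(manip.hand_in())"
```

```text
the job is handed in; nothing more can be done
None
```

I ran the burnisher along the whole strip at about 5 N and roughly 3 cm/s, put it back in its stand, hung all three cauls on the pegs with the bottle and cup still upright, and handed the job in at 69 s; the hand-in returned no verdict.

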